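# Reload the filter curing fixture

## Task

The two filter cassettes under the plate in the curing fixture are cured: swing the weighted arm up out of the way, set the steel pressure plate aside, and lay the two flat in the clear tray. Then stack all the freshly glued cassettes that lie on the bench in the fixture as one square pile, edges against (or at most a hair off) the three guide posts. Lay the pressure plate back squarely on top of the pile, swing the arm down until its foot rests on the plate, and leave everything else on the bench where it is.

Things in the scene. Friction and masses are not known exactly. Their poses are not given: they have to be found in the camera images.
- fixture: curing fixture, fixed: aluminium base plate 12 mm thick, x -69 to 131 mm, y -48 to 48 mm; origin on the bench under the nest. Three steel guide posts, 10 mm thick, 58 mm tall above the plate: two beside the pile's long +y side (centres at x -40 and 40, y 30 mm), one at its short +x end (x 55, y 0); the other two sides are open. At x 95 mm stands the yoke of the weighted arm
- nest (a point): point on top of the base plate, 12 mm above the bench: centre of the underside of a pile that touches all three posts; x along the length of the pile towards the yoke, y across it towards the two side posts, z up
- hinge_axis (a point): centre of the hinge of the weighted arm, 95 mm along the fixture's x from the nest and 93 mm above the bench; the hinge axis runs along the fixture's y
- press_arm (a joint): hinge angle of the weighted arm, a 14 mm steel bar with a weight on its back. 0: level, over the nest; 1.57 upright; leans well back at its stop at 2.1. From 1.3 to 1.8 it stays put; above it sinks back to its stop, below it sinks slowly forward (damped; 3 N at the grip lifts it). At rest on the plate: -0.16, 0 or 0.16 with 2, 3 or 4 cassettes under the plate. Starts down
- foot (a point): lowest point of the arm's domed rubber foot, 95 mm from the hinge axis along the arm and 26 mm below its middle line
- grip (a point): middle of the arm's black revolving handle, a sleeve 16 mm thick and 56 mm long that turns freely on its spindle. It stands out from the end of the arm towards the fixture's -y, its axis along y, 170 mm from the hinge axis and 38 mm from the arm's middle. It can be pinched here from above, fingers closing along the fixture's x, and led along the arc without turning the wrist
- tray: clear shallow tray, fixed on the bench, 151 x 201 x 37 mm outside, inner floor about 120 x 170 mm at 1 mm above the bench, walls 36 mm high; origin at the centre of its underside, y along its length
- cured_1: flat rigid filter cassette, white frame with a grid-like membrane window, both faces alike, 100 x 50 x 15 mm, 0.09 kg; origin at its centre, x along its length, y across its width, z through its thickness; cured; at the start it lies in the nest, the lower of the two there
- cured_2: flat rigid filter cassette, white frame with a grid-like membrane window, both faces alike, 100 x 50 x 15 mm, 0.09 kg; origin at its centre, x along its length, y across its width, z through its thickness; cured; at the start it lies in the nest on top of the other cured one, under the pressure plate
- cassette_1: flat rigid filter cassette, white frame with a grid-like membrane window, both faces alike, 100 x 50 x 15 mm, 0.09 kg; origin at its centre, x along its length, y across its width, z through its thickness; freshly glued; at the start it lies flat on the open bench (may be absent)
- cassette_2: flat rigid filter cassette, white frame with a grid-like membrane window, both faces alike, 100 x 50 x 15 mm, 0.09 kg; origin at its centre, x along its length, y across its width, z through its thickness; freshly glued; at the start it lies flat on the open bench (may be absent)
- cassette_3: flat rigid filter cassette, white frame with a grid-like membrane window, both faces alike, 100 x 50 x 15 mm, 0.09 kg; origin at its centre, x along its length, y across its width, z through its thickness; freshly glued; at the start it lies flat on the open bench (may be absent)
- cassette_4: flat rigid filter cassette, white frame with a grid-like membrane window, both faces alike, 100 x 50 x 15 mm, 0.09 kg; origin at its centre, x along its length, y across its width, z through its thickness; freshly glued; at the start it lies flat on the open bench (may be absent)
- pressure_plate: plain steel plate with a round mark in the middle, 100 x 50 x 10 mm, 0.38 kg, both faces alike; origin at its centre, x along its length, y across; at the start it lies on the cured cassettes, under the arm's foot. Room to set it down for the moment: the bench round the point x -165, y 40 mm in the fixture's frame (beyond the -x end of the base) is kept free
- glue_bottle_near: glue bottle with a yellow tip, 26 mm across, 80 mm tall, standing; origin at the centre of its underside; bystander, not part of the job
- calliper: digital calliper lying flat, 234 mm long, 71 mm wide over the jaws, 17 mm high; origin at the centre of its underside, y along it; bystander, not part of the job

How it is judged:
On the way, in this order (a step that is already met when the one before it is completed fails the run):
1. both cured cassettes lie flat in the tray (x of cured_1 in the frame of tray between -0.045 and 0.045 m and y of cured_1 in the frame of tray between -0.07 and 0.07 m and height (world z) of each of cured_1, cured_2 below 0.032 m and angle between the z axis of each of cured_1, cured_2 and the z axis of tray, either way round below 0.12 rad and x of cured_2 in the frame of tray between -0.045 and 0.045 m and y of cured_2 in the frame of tray between -0.07 and 0.07 m), for 0.2 s.
2. all fresh cassettes lie in the fixture as one square pile with the pressure plate squarely on top (x of cassette_1 in the frame of nest between -0.004 and 0.004 m and y of cassette_1 in the frame of nest between -0.004 and 0.004 m and angle between the x axis of each of cassette_1, cassette_2, cassette_3, cassette_4 and the x axis of nest, either way round below 0.06 rad and angle between the z axis of each of cassette_1, cassette_2, cassette_3, cassette_4, pressure_plate and the z axis of nest, either way round below 0.06 rad and z of each of cassette_1, cassette_2, cassette_3, cassette_4 in the frame of nest below 0.0565 m and x of cassette_2 in the frame of nest between -0.004 and 0.004 m and y of cassette_2 in the frame of nest between -0.004 and 0.004 m and x of cassette_3 in the frame of nest between -0.004 and 0.004 m and y of cassette_3 in the frame of nest between -0.004 and 0.004 m and x of cassette_4 in the frame of nest between -0.004 and 0.004 m and y of cassette_4 in the frame of nest between -0.004 and 0.004 m and x of pressure_plate in the frame of nest between -0.005 and 0.005 m and y of pressure_plate in the frame of nest between -0.005 and 0.005 m and angle between the x axis of pressure_plate and the x axis of nest, either way round below 0.08 rad and z of pressure_plate in the frame of nest above 0.03 m), for 0.2 s.
At the end, for the whole second after the job is handed in: Cured cassettes flat in the tray; every fresh cassette flat in the nest, centre within 4 mm in x and y of a pile touching the posts, within 0.06 rad of square and level; the plate on top, within 5 mm and 0.08 rad; the arm's foot resting on the plate; all at rest (all of step 1 and all of step 2 and value of joint press_arm below 0.35 rad and x of foot in the frame of pressure_plate between -0.025 and 0.025 m and y of foot in the frame of pressure_plate between -0.02 and 0.02 m and z of foot in the frame of pressure_plate between -0.0075 and 0.0075 m and linear speed of each of cassette_1, cassette_2, cassette_3, cassette_4, pressure_plate, cured_1, cured_2 below 0.01 m/s).
It fails at once if a bystander is pushed more than 30 mm from its place (distance of any of glue_bottle_near, calliper from where it was at the start of the episode above 0.03 m).
Of cassette_1, cassette_2, cassette_3, cassette_4 only 2 to 4 are there at a start; the rules pass over those that are not, and their reading is None.
At some moment in a run one of cassette_1, cassette_2, cassette_3, cassette_4 may be knocked a few centimetres aside while the robot is not near it.
Once in a run the grip may slacken for a moment while it holds something.
It also fails if it takes over 210 s, if anything falls off the work surface, if the arm or the gripper's body presses on something with over 40 N, if the wrist force passes 120 N, or if a joint passes its speed limit or range.

## Robot

A 7-joint arm with a two-finger parallel gripper is mounted at the origin on a cart in front of the work surface, level with it; the furniture and walls round the work are solid. World frame = base frame: x ahead of the robot, y to its left, z up, the work surface at z = 0. Lengths are in m, angles in rad, forces in N, time in s.
With the tool pointing down it reaches from about 0.425 to 0.875 m from the base axis. Payload 8.4 kg.
Tool frame: the origin (TCP) lies at the very end of the fingers, on their centre line; the grasp point (between the pads) lies 19 mm behind it (grip_point_offset is the distance from the TCP to the grasp point, in m); z points along the fingers, y is the line along which they close (so a half turn about z gives the same grasp; the last joint's range is limited). The gripper opens to 85 mm and grips with 20 to 120 N. Pads are 22 mm wide; open, the fingers measure 114 mm over their backs; the gripper's body (76 mm by 85 mm) begins 54 mm behind the grasp point. The pads swing forward as they close: fully open they stand 13 mm farther back than shut.
Start: joints at [-1.383, 0.333, 0.04, 1.465, -0.013, 1.343, -0.059], TCP at [0.184, 0.623, 0.231] pointing down, gripper open.
Joint ranges: [-2.58, 2.58], [-0.38, 2.09], [-1.3, 1.39], [0.25, 2.4], [-1.5, 4.64], [0.08, 2.09], [-2.65, 2.65]. Speed limits (rad/s): [2.22, 2.22, 2.79, 2.79, 3.14, 3.14, 3.14].

## Interface

Orientations are given as a rotation vector (axis times angle).
In Python, from workcell import read_state, snapshot, camera_info, hand_in, grip_point_offset gives the robot as it stands.
- The arm moves only by the tool arm_command, never from a script. Its argument "series" is one flat list of numbers, 7 for each row, row after row: the shift along the tool's x, y, z in m, then the turn, a rotation vector about the tool's x, y, z in rad, then the gripper command: -1 is fully open, 1 is shut, values between are in proportion. A call has 1 to 10 rows; each row shifts and turns the commanded pose from where the row before left it, along the tool's axes as they then stand; what a row does not reach is not made up. A row lasts 1/8 s, in which the tool goes at most 62.5 mm and 10.7 degrees, less where a joint would pass 70% of its speed; a pose out of reach is approached as far as the arm can. A call is refused whole if a number of a shift passes 0.0625 or a number of a turn 0.188, either way. A call with a gripper value outside its range is refused whole. The fingers move at their own pace and stop on an object; "squeeze" is the grip in N (left out, the last holds). Time passes only in rows, so rows that do not move let the fingers close. It gives the time, the measured TCP pose, the force, the opening and the grip force at its end, in the units of the state.
- read_state(): the state, without advancing time (a new reading comes with each control period).
- snapshot(name): name is "side" or "top" or "wrist"; returns the picture (384x512x3 uint8, red, green, blue); there is no depth.
- camera_info(name): a dict with "fx", "fy", "cx", "cy" (pixels), "rvec" (rotation vector, rad) and "tvec" (3), from world to camera coordinates, as OpenCV has them. Camera axes: x right, y down, z forward; pixel columns grow to the right and rows downward; lengths in m; the calibration is good to about 2 mm. A picture is of the moment at which its call begins: read the wrist's pose just before it. camera_info takes no time and is no camera call; for the wrist camera it gives the pose at the moment of the call.
- hand_in(): hands the job in; it is judged then, once.
The state is a dict: "time_s": time; "q": joint angles; "joint_vel": joint speeds; "effort": joint torques, N m; "ee_pos": TCP position; "tool_rot": TCP orientation; "ft_force": force on the tool from outside, world axes, zero at the start; "moment": the same for the moment, N m; "finger_gap": opening from 0.0 (shut) to 1.0 (fully open); "grasp_force": force on a finger pad.
Only numpy, scipy, OpenCV 4.12 (cv2) and the standard library are available. Lean on these libraries where they do the work, as an engineer would, in place of code of your own. Each camera call takes 0.05 s, during which the arm holds its last target. There are 200 camera calls.

## Working session

There is one attempt and no reset: what is moved stays moved. The work goes in short steps, Python scripts to look and compute and a tool call to move; the robot and the scene stay as the last step left them, time stands still between calls to the robot, and variables do not carry over. Pictures are saved under pics/ and viewed, at most 14 in all, crops included, and the job is handed in when it is done.

Besides the shell and the picture viewer there is one more tool, called after "Request:" as a command line: name --argument value ..., lists and objects as JSON in quotes. arm_command: Moves the arm, as the interface text tells. Its arguments: {"type":"object","properties":{"series":{"type":"array","items":{"type":"number"}},"squeeze":{"type":"number"}},"required":["series"]}

```bash
ls; mkdir -p pics; python3 - <<'E'
from workcell import *
import cv2
print(read_state()); print(grip_point_offset)
for n in("top","side"):
    cv2.imwrite(f"pics/{n}0.png",cv2.resize(snapshot(n)[:,:,::-1],None,fx=1.5,fy=1.5)); print(n,camera_info(n))
E
```

```text
pics
{'time_s': 0.0, 'q': array([-1.38322343,  0.33392129,  0.03987667,  1.46628617, -0.01338222,
        1.34328282, -0.05845177]), 'joint_vel': array([-0.00063552,  0.00055381, -0.00016137,  0.00049793,  0.00238713,
        0.000681  ,  0.00123003]), 'effort': array([ 1.99459405e-04, -6.58543897e+01,  1.36554491e+00, -4.05561197e+01,
        1.66924449e-02,  1.26233514e-02,  4.13340547e-05]), 'ee_pos': array([0.18376413, 0.62300619, 0.2304073 ]), 'tool_rot': array([-4.48854829e-01, -3.10925573e+00,  2.55803117e-03]), 'ft_force': array([-0.57216735, -1.06811675, -0.70635346]), 'moment': array([-0.02408371,  0.01709954, -0.01224469]), 'grasp_force': 0.0, 'finger_gap': 1.0023653193603455}
0.0187
top {'fx': 450.3381575930468, 'fy': 450.3381575930468, 'cx': 257.7998314576396, 'cy': 195.02438906481245, 'rvec': array([ 2.15002659, -2.13318536,  0.15349855]), 'tvec': array([0.22562285, 0.50058203, 1.10626129])}
side {'fx': 363.7614413248801, 'fy': 363.7614413248801, 'cx': 249.46225560559364, 'cy': 191.00035463978026, 'rvec': array([ 2.04753912, -0.14842278,  0.1212412 ]), 'tvec': array([-0.48020953,  0.2211959 ,  0.62780801])}
```

View pics/top0.png

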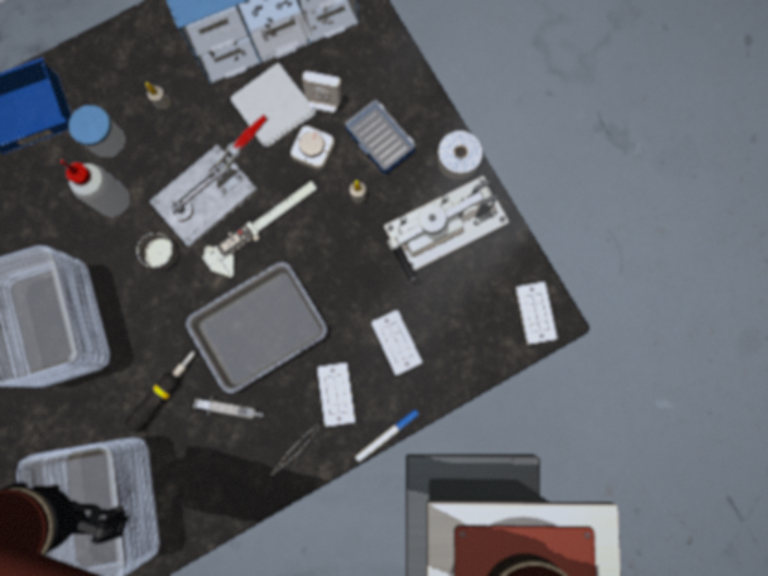

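View pics/side0.png

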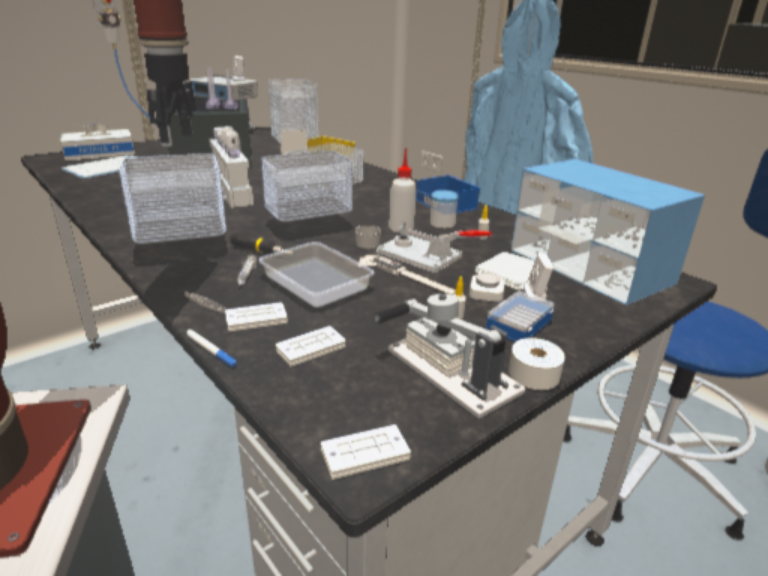

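The top view (1.5x) shows three fresh cassettes at (537,313), (397,342) and (336,394). The fixture is at (445,222) with its yoke to the right and grip at (403,265), the tray at (257,326), the calliper at (260,228) and the near bottle at (358,188).

```bash
cat > h.py <<'E'
from workcell import *
import numpy as np, cv2
from scipy.spatial.transform import Rotation as R
def ray(ci,uv,z):
    Rm=cv2.Rodrigues(ci["rvec"])[0]; c=-Rm.T@ci["tvec"]
    uv=np.atleast_2d(uv).astype(float)
    d=np.c_[(uv[:,0]-ci["cx"])/ci["fx"],(uv[:,1]-ci["cy"])/ci["fy"],np.ones(len(uv))]@Rm
    return c+d*((z-c[2])/d[:,2])[:,None]
def proj(ci,P):
    K=np.array([[ci["fx"],0,ci["cx"]],[0,ci["fy"],ci["cy"]],[0,0,1]])
    return cv2.projectPoints(np.atleast_2d(P).astype(float),ci["rvec"],ci["tvec"],K,None)[0][:,0]
def rects(im,ci,z,thr=150,amin=100,sat=60):
    hsv=cv2.cvtColor(im,cv2.COLOR_RGB2HSV)
    m=((hsv[...,2]>thr)&(hsv[...,1]<sat)).astype(np.uint8)
    m=cv2.morphologyEx(m,cv2.MORPH_CLOSE,np.ones((5,5)))
    out=[]
    for c in cv2.findContours(m,cv2.RETR_EXTERNAL,cv2.CHAIN_APPROX_NONE)[0]:
        if cv2.contourArea(c)<amin: continue
        P=ray(ci,c[:,0],z)[:,:2]
        (x,y),(w,h),a=cv2.minAreaRect((P*1000).astype(np.float32))
        if w<h: w,h,a=h,w,a+90
        out.append((cv2.contourArea(c),c[:,0].mean(0).round(),round(x,1),round(y,1),round(w,1),round(h,1),round((a+90)%180-90,1)))
    return out
def tcp():
    s=read_state(); return s["ee_pos"],R.from_rotvec(s["tool_rot"])
E
python3 - <<'E'
from h import *
im=snapshot("top"); ci=camera_info("top")
for r in rects(im,ci,0.013,amin=300): 
    if 200<r[1][0]: print(r)
# tray outline guess by clicked corners (rim z=.037), in 1.5x px
t=np.array([[187,323],[283,264],[328,330],[230,391]])/1.5
print("tray",(ray(ci,t,.036)*1000).round(0).tolist())
b=np.array([[385,222],[485,178],[508,217],[409,270]])/1.5
print("base",(ray(ci,b,.012)*1000).round(0).tolist())
for n,p,z in(("bottle",[358,186],.07),("gripouter",[413,278],.06),("armwt",[433,218],.1)): print(n,(ray(ci,np.array(p)/1.5,z)*1000).round(0))
E
python3 - <<'E'
from h import *
im=snapshot("top")
cv2.imwrite("pics/c1.png",cv2.resize(im[100:200,240:360,::-1],None,fx=6,fy=6,interpolation=cv2.INTER_CUBIC))
E
```

```text
(1875.5, array([362., 348.]), 97.8, 1.5, 312.3, 109.2, 89.1)
(753.5, array([224., 263.]), 328.6, 315.1, 101.0, 51.1, 9.1)
(727.5, array([264., 228.]), 418.0, 213.3, 101.0, 51.0, 25.6)
(715.5, array([357., 208.]), 470.5, -27.5, 101.1, 51.2, 10.3)
(2204.5, array([301., 147.]), 625.0, 129.2, 203.9, 93.9, -62.4)
(612.0, array([307., 101.]), 759.7, 101.3, 77.8, 75.5, -89.6)
(323.5, array([255.,  94.]), 775.8, 239.7, 74.5, 47.0, 42.1)
tray [[445.0, 566.0, 36.0], [547.0, 407.0, 36.0], [435.0, 328.0, 36.0], [332.0, 489.0, 36.0]]
base [[628.0, 234.0, 12.0], [710.0, 57.0, 12.0], [639.0, 17.0, 12.0], [543.0, 191.0, 12.0]]
bottle [[675. 279.  70.]]
gripouter [[520. 186.  60.]]
armwt [[613. 155. 100.]]
```

View pics/c1.png

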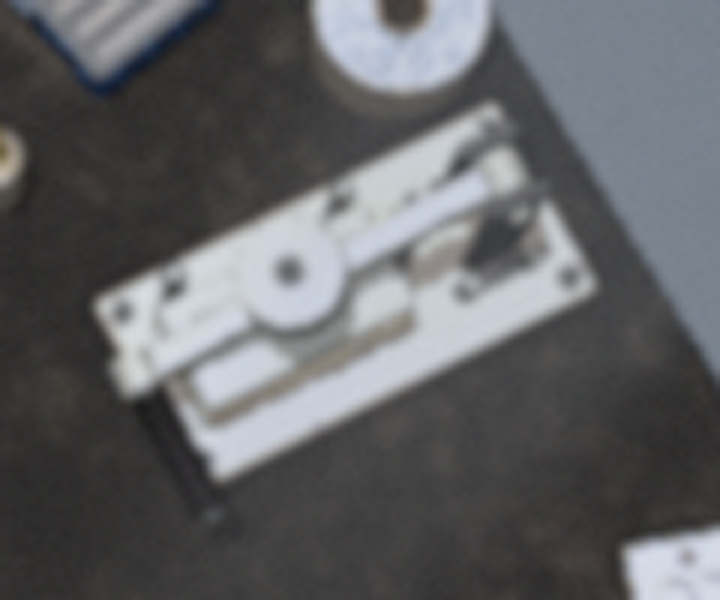

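The crop (6x, offset 240,100) shows the base corners at (97,302), (490,102), (597,290) and (222,478). The two side posts lie on the upper edge, the arm is down, and the black grip runs from (150,400) to (215,515).

```bash
cat >> h.py <<'E'
def down(yaw):   # tool z down, tool y at world angle yaw (deg)
    a=np.radians(yaw); y=np.array([np.cos(a),np.sin(a),0]); z=np.array([0,0,-1.])
    return R.from_matrix(np.c_[np.cross(y,z),y,z])
def plan(wps,step=.045,turn=.15,pose=None):
    """wps: (x,y,z,yaw,grip) in mm/deg; prints rows, calls of <=10"""
    p,r=pose if pose else tcp(); rows=[]
    for x,y,z,yaw,g in wps:
        t=np.array([x,y,z])/1000; rt=down(yaw); rv=(r.inv()*rt).as_rotvec()
        n=max(1,int(np.ceil(max(np.linalg.norm(t-p)/step,np.linalg.norm(rv)/turn))))
        for k in range(n,0,-1):
            d=r.inv().apply((t-p)/k).round(4); w=((r.inv()*rt).as_rotvec()/k).round(3)
            rows.append([*d,*w,g]); p=p+r.apply(d); r=r*R.from_rotvec(w)
    for i in range(0,len(rows),10):
        print("CALL",",".join("%g"%(v+0) for q in rows[i:i+10] for v in q))
    print("end",(p*1000).round(1))
E
cat > fx.py <<'E'
from h import *
NEST=np.array([610.6,156.7]); YAW=-62.4
def fix(x,y):
    a=np.radians(YAW); return NEST+x*np.array([np.cos(a),np.sin(a)])+y*np.array([-np.sin(a),np.cos(a)])
E
python3 - <<'E'
from fx import *
ci=camera_info("top"); f=lambda c:np.array([240,100])+(np.array(c)+.5)/6-.5
b=ray(ci,f([[97,302],[490,102],[597,290],[222,478]]),.012)[:,:2]*1000
print(b.round(1)); c=b.mean(0); e=b[1]+b[2]-b[0]-b[3]; e2=b[0]+b[1]-b[2]-b[3]
print(c,np.linalg.norm(e)/2,np.linalg.norm(e2)/2,np.degrees(np.arctan2(e[1],e[0])),np.degrees(np.arctan2(e2[1],e2[0]))-90)
e/=np.linalg.norm(e); print("nest",c-31*e)
print("handle outer seen",ray(ci,f([[210,518]]),.066)*1000,"exp",fix(-73,-66))
g=fix(-73,-44); plan([(350,500,230,90,-1),(*g,150,117.6,-1)])
E
```

```text
[[622.9 236.1]
 [715.4  62.3]
 [629.9  16.4]
 [544.7 181. ]]
[628.23105555 123.93938091] 191.12758790694215 96.20997626432553 -62.30494781534233 -58.328453240760005
nest [613.82332241 151.3878276 ]
handle outer seen [[517.76703923 187.87046414  66.        ]] exp [518.28995321 190.81532297]
CALL -0.0389,-0.0142,0.0002,0,0,-0.057,-1,-0.038,-0.0164,0.0002,0,0,-0.057,-1,-0.037,-0.0186,0.0001,0,0,-0.058,-1,-0.0358,-0.0207,0.0002,-0.001,0,-0.057,-1,-0.0346,-0.0226,0.0001,0,0,-0.058,-1,-0.0209,-0.0332,0.0089,0,0,-0.054,-1,-0.019,-0.0343,0.0089,0,0,-0.053,-1,-0.0172,-0.0353,0.0089,0,0,-0.054,-1,-0.0153,-0.0361,0.0089,0,0,-0.053,-1,-0.0133,-0.0369,0.0089,0,0,-0.054,-1
CALL -0.0113,-0.0376,0.0089,0,0,-0.053,-1,-0.0093,-0.0381,0.0089,0,0,-0.054,-1,-0.0072,-0.0386,0.0088,0,0,-0.053,-1,-0.0052,-0.0388,0.0089,0,0,-0.054,-1
end [537.8 201.  150. ]
```

Request:
arm_command --series '[-0.039, -0.014, 0, 0, 0, -0.057, -1, -0.038, -0.0165, 0, 0, 0, -0.057, -1, -0.037, -0.0185, 0, 0, 0, -0.058, -1, -0.036, -0.0205, 0, 0, 0, -0.057, -1, -0.0345, -0.0225, 0, 0, 0, -0.058, -1, -0.021, -0.033, 0.009, 0, 0, -0.054, -1, -0.019, -0.0345, 0.009, 0, 0, -0.053, -1, -0.017, -0.0355, 0.009, 0, 0, -0.054, -1, -0.0155, -0.036, 0.009, 0, 0, -0.053, -1, -0.0135, -0.037, 0.009, 0, 0, -0.054, -1]'

```text
time_s: 1.45
ee_pos: [0.4556, 0.3333, 0.186]
tool_rot: [0.423, -3.113, 0.0]
ft_force: [0.5, -0.0, -0.6]
finger_gap: 1.0
grasp_force: 0.0
```

Request:
arm_command --series '[-0.0115, -0.0375, 0.009, 0, 0, -0.053, -1, -0.0095, -0.038, 0.009, 0, 0, -0.054, -1, -0.007, -0.0385, 0.009, 0, 0, -0.053, -1, -0.005, -0.039, 0.009, 0, 0, -0.054, -1, 0, 0, 0, 0, 0, 0, -1]'

```text
time_s: 2.08
ee_pos: [0.5396, 0.1976, 0.1496]
tool_rot: [0.742, -3.052, 0.003]
ft_force: [-0.2, 0.9, 0.1]
finger_gap: 1.001
grasp_force: 0.0
```

```bash
python3 - <<'E'
from fx import *
print(read_state()); p,r=tcp(); print(r.as_matrix().round(3))
im=snapshot("wrist"); print(camera_info("wrist"))
cv2.imwrite("pics/w1.png",im[:,:,::-1])
E
```

```text
{'time_s': 2.075, 'q': array([-0.66029568,  0.2410852 ,  0.26828276,  1.76726422, -0.06777024,
        1.14374286,  1.67668988]), 'joint_vel': array([-0.03990998, -0.01300326, -0.05057283, -0.00781838, -0.017376  ,
        0.00896243, -0.06137642]), 'effort': array([  1.51398528, -53.66881013,   4.332591  , -37.65045762,
         0.2115815 ,  -0.18463377,   1.11665647]), 'ee_pos': array([0.53962606, 0.19763766, 0.14955109]), 'tool_rot': array([ 7.42132443e-01, -3.05160928e+00,  2.89743567e-03]), 'ft_force': array([-0.1690038 ,  0.87598754,  0.12165631]), 'moment': array([-0.02224089,  0.00389774, -0.02191076]), 'grasp_force': 0.0, 'finger_gap': 1.001425227993427}
[[-0.888 -0.459 -0.001]
 [-0.459  0.888 -0.002]
 [ 0.001 -0.002 -1.   ]]
{'fx': 325.2620580416574, 'fy': 325.2620580416574, 'cx': 261.40304143455955, 'cy': 195.03792488722593, 'rvec': array([-1.52727552, -2.51528785, -0.4132297 ]), 'tvec': array([ 0.07049831, -0.55569643,  0.12029444])}
```

View pics/w1.png

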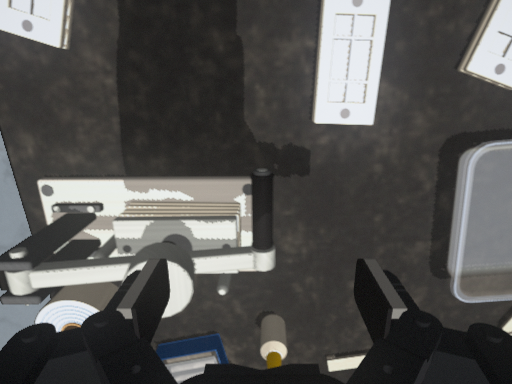

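The wrist view shows the black handle from (262,172) down to its root at (262,248), and the bottle at (272,345). The fingers straddle the handle's line. I'll check this against the model.

```bash
python3 - <<'E'
from fx import *
ci=camera_info("wrist"); p,r=tcp()
print("tcp px",proj(ci,p))
h=ray(ci,[[262,180],[262,244]],.066)[:,:2]*1000; print("handle",h, "model",fix(-73,-66),fix(-73,-10))
# base -y edge corners at z=12: left (40,180); right (~252,178), bottom
b=ray(ci,[[39,179],[254,178]],.012)[:,:2]*1000; print("base corners",b,"model",fix(131,-48),fix(-69,-48)); d=b[0]-b[1]; print(np.hypot(*d),np.degrees(np.arctan2(d[1],d[0])))
E
```

```text
tcp px [[260.20048472 260.6333364 ]]
handle [[522.88341235 192.81787496]
 [568.55237372 216.58056242]] model [518.28995321 190.81532297] [567.91735364 216.75990093]
base corners [[627.98535728  22.39636959]
 [538.31361153 192.81000244]] model [628.7540088   18.36912143] [536.09480177 195.60983728]
192.56642554116254 -62.24663053581534
```

```bash
python3 - <<'E'
from fx import *
g=fix(-72.8,-42); print(g); plan([(*g,80,117.6,-1),(*g,48,117.6,-1),(*g,48,117.6,1)])
a=-.16
E
```

```text
[539.65149832 201.75718709]
CALL -0.0008,0.0006,0.0349,0,-0.001,-0.001,-1,-0.0008,0.0005,0.035,0,0,-0.002,-1,0,0.0001,0.032,0,0,0,-1,0,0,0,0,0,0,1
end [539.6 201.8  48. ]
```

Request:
arm_command --series '[-0.001, 0.0005, 0.035, 0, 0, -0.002, -1, -0.001, 0.0005, 0.035, 0, 0, 0, -1, 0, 0, 0.032, 0, 0, 0, -1, 0, 0, 0, 0, 0, 0, -1, 0, 0, 0, 0, 0, 0, 1, 0, 0, 0, 0, 0, 0, 1, 0, 0, 0, 0, 0, 0, 1, 0, 0, 0, 0, 0, 0, 1]' --squeeze 40

```text
time_s: 3.12
ee_pos: [0.5429, 0.1987, 0.0494]
tool_rot: [-0.747, 3.048, -0.009]
ft_force: [2.0, -1.8, -0.5]
finger_gap: 0.168
grasp_force: 39.3
```

```bash
python3 - <<'E'
from fx import *
s=read_state(); print(s["ee_pos"],s["finger_gap"],s["grasp_force"],s["ft_force"])
p,r=tcp(); P=p*1000
# arc rel. to current
g0=fix(95-170*np.cos(.16),-42)
w=[]
for a in np.arange(-.02,1.56,.12).tolist()+[1.58]:
    x,y=fix(95-170*np.cos(a),-42)-g0+P[:2]; z=P[2]+170*(np.sin(a)+np.sin(.16)); w.append((x,y,z,117.6,1))
plan(w)
E
```

```text
[0.54288867 0.19872377 0.04940082] 0.168341998017264 39.29339289665222 [ 1.98917469 -1.7974571  -0.48240888]
CALL -0.0001,0.002,-0.0237,-0.006,0.002,-0.001,1,0,-0.0008,-0.0204,0,0,0,1,0,-0.0033,-0.0201,0,0,0,1,0,-0.0056,-0.0196,0,0,0,1,0,-0.008,-0.0188,0,0,0,1,0,-0.0101,-0.0177,0,0,0,1,0,-0.0122,-0.0163,0,0,0,1,0,-0.014,-0.0148,0,0,0,1,0,-0.0157,-0.013,0,0,0,1,0,-0.0172,-0.011,0,0,0,1
CALL 0,-0.0184,-0.0089,0,0,0,1,0,-0.0192,-0.0066,0,0,0,1,0,-0.02,-0.0042,0,0,0,1,0,-0.0203,-0.0019,0,0,0,1,0,-0.0068,-0.0001,0,0,0,1
end [621.4  48.6 246.5]
```

Request:
arm_command --series '[0, -0.002, -0.0235, 0, 0, 0, 1, 0, -0.001, -0.0205, 0, 0, 0, 1, 0, -0.0035, -0.02, 0, 0, 0, 1, 0, -0.0055, -0.0195, 0, 0, 0, 1, 0, -0.008, -0.019, 0, 0, 0, 1, 0, -0.01, -0.0175, 0, 0, 0, 1, 0, -0.012, -0.0165, 0, 0, 0, 1, 0, -0.014, -0.015, 0, 0, 0, 1, 0, -0.0155, -0.013, 0, 0, 0, 1, 0, -0.017, -0.011, 0, 0, 0, 1]'

```text
time_s: 4.38
ee_pos: [0.5813, 0.125, 0.2246]
tool_rot: [-0.754, 3.049, 0.001]
ft_force: [4.7, 3.7, -7.6]
finger_gap: 0.171
grasp_force: 39.4
```

Request:
arm_command --series '[0, -0.0185, -0.009, 0, 0, 0, 1, 0, -0.019, -0.0065, 0, 0, 0, 1, 0, -0.02, -0.004, 0, 0, 0, 1, 0, -0.0205, -0.002, 0, 0, 0, 1, 0, -0.005, 0, 0, 0, 0, 1, 0, 0, 0, 0, 0, 0, 1, 0, 0, 0, 0, 0, 0, 1]'

```text
time_s: 5.25
ee_pos: [0.6209, 0.0497, 0.247]
tool_rot: [-0.75, 3.048, -0.003]
ft_force: [2.9, -0.2, 6.4]
finger_gap: 0.171
grasp_force: 40.8
```

```bash
python3 - <<'E'
from fx import *
im=snapshot("side"); s=read_state(); print(s["ee_pos"],s["finger_gap"],s["grasp_force"],s["ft_force"])
cv2.imwrite("pics/s2.png",cv2.resize(im[140:290,200:400,::-1],None,fx=3,fy=3))
E
```

```text
[0.62090049 0.04976159 0.24696566] 0.1687739589166011 40.81156075000763 [ 3.06187391 -0.30350428  6.67370133]
```

View pics/s2.png

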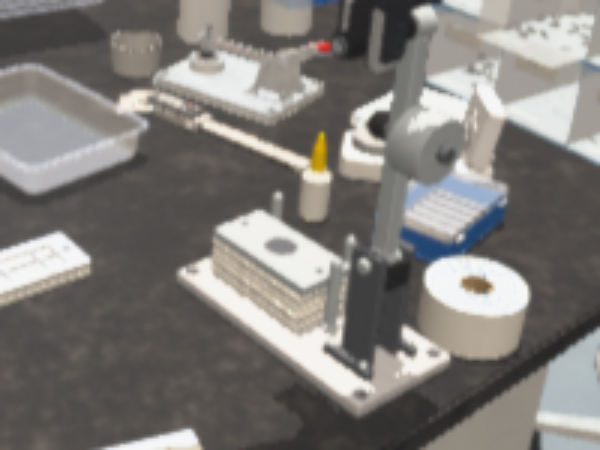

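The arm stands upright with its weight behind it. The plate is on the pile with a round mark at (280,245), and the bottle is clear. I'll lean the arm slightly further back inside its stay-put range, release it and look at the nest from above.

Request:
arm_command --series '[0, -0.014, 0, 0, 0, 0, 1, 0, -0.01, 0.001, 0, 0, 0, 1, 0, 0, 0, 0, 0, 0, 1, 0, 0, 0, 0, 0, 0, -0.4, 0, 0, 0, 0, 0, 0, -0.4, 0, 0, 0, 0, 0, 0, -0.4, 0, 0, -0.03, 0, 0, 0, -0.4, 0, 0, -0.03, 0, 0, 0, -0.4, 0, 0, 0, 0, 0, 0, -0.4]'

```text
time_s: 6.42
ee_pos: [0.6317, 0.0303, 0.3068]
tool_rot: [-0.752, 3.046, -0.001]
ft_force: [-0.6, -0.3, -0.3]
finger_gap: 0.698
grasp_force: 0.0
```

```bash
python3 - <<'E'
from fx import *
s=read_state(); print(s["ee_pos"],s["finger_gap"],s["ft_force"])
x,y=fix(0,0); plan([(*fix(20,-40),300,90,-1),(x,y,230,27.6,-1)])
E
```

```text
[0.63166294 0.0302801  0.30682325] 0.6975795154293875 [-0.55645494 -0.26049542 -0.34591214]
CALL 0,0.0255,0.0017,0,0.001,0.121,-1,0.003,0.0253,0.0017,0,0.001,0.121,-1,0.0061,0.0247,0.0016,0,0.001,0.121,-1,0.009,0.0237,0.0017,-0.001,0.001,0.121,-1,-0.0033,0.0045,0.0088,0,0,0.136,-1,-0.0026,0.0049,0.0087,0,0,0.136,-1,-0.0019,0.0053,0.0088,0,0,0.136,-1,-0.0012,0.0055,0.0087,0,0,0.136,-1,-0.0005,0.0056,0.0088,0,0,0.136,-1,0.0003,0.0056,0.0087,0,0,0.136,-1
CALL 0.001,0.0055,0.0088,0,0,0.137,-1,0.0018,0.0053,0.0087,0,0,0.136,-1
end [610.7 156.7 230. ]
```

Request:
arm_command --series '[0, 0.0255, 0, 0, 0, 0.121, -1, 0.003, 0.0255, 0, 0, 0, 0.121, -1, 0.006, 0.0245, 0, 0, 0, 0.121, -1, 0.009, 0.0235, 0, 0, 0, 0.121, -1, -0.0035, 0.0045, 0.01, 0, 0, 0.136, -1, -0.0025, 0.005, 0.01, 0, 0, 0.136, -1, -0.002, 0.0055, 0.01, 0, 0, 0.136, -1, -0.001, 0.0055, 0.01, 0, 0, 0.136, -1, -0.0005, 0.0055, 0.01, 0, 0, 0.136, -1, 0.0005, 0.0055, 0.01, 0, 0, 0.136, -1]'

```text
time_s: 7.68
ee_pos: [0.6026, 0.1479, 0.2429]
tool_rot: [-1.252, -2.88, 0.002]
ft_force: [0.2, 0.6, -0.0]
finger_gap: 1.001
grasp_force: 0.0
```

Request:
arm_command --series '[0.001, 0.0055, 0.01, 0, 0, 0.137, -1, 0.002, 0.0055, 0.007, 0, 0, 0.136, -1, 0, 0, 0, 0, 0, 0, -1, 0, 0, 0, 0, 0, 0, -1]'

```text
time_s: 8.18
ee_pos: [0.6095, 0.157, 0.2271]
tool_rot: [-1.623, -2.69, 0.001]
ft_force: [0.2, -0.1, -0.5]
finger_gap: 0.998
grasp_force: 0.0
```

```bash
python3 - <<'E'
from fx import *
ci=camera_info("wrist"); im=snapshot("wrist"); s=read_state(); print(s["ee_pos"],s["q"].round(2))
cv2.imwrite("pics/w2.png",cv2.resize(im[:,:,::-1],None,fx=1.5,fy=1.5)); np.save("w2.npy",im)
print(proj(ci,[*fix(0,0)/1000,.052]),ci)
E
```

```text
[0.6096328  0.15689282 0.22744549] [-0.72  0.31  0.5   1.54 -0.15  1.32  0.28]
[[262.18553673 172.63507019]] {'fx': 325.2620580416574, 'fy': 325.2620580416574, 'cx': 261.40304143455955, 'cy': 195.03792488722593, 'rvec': array([-2.73869012, -0.6775586 , -0.11232749]), 'tvec': array([-0.61244496, -0.17758735,  0.32969116])}
```

View pics/w2.png

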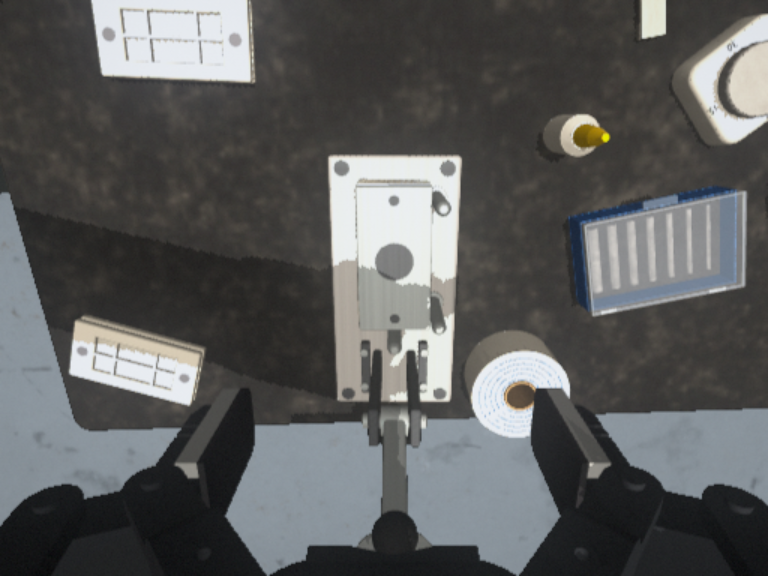

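The wrist view (1.5x) shows the plate from (358,186) to (431,329), with its mark at (394,261) and end dots at (394,200) and (394,319). The base corners are (329,157), (462,155), (449,401) and (337,402). Cassettes lie at the upper left and the lower left.

```bash
python3 - <<'E'
from fx import *
ci=camera_info("wrist"); im=np.load("w2.npy")
g=cv2.cvtColor(im,cv2.COLOR_RGB2GRAY)[105:230,232:295]
# dark marks on plate
m=(g<120).astype(np.uint8)
n,l,st,ce=cv2.connectedComponentsWithStats(m)
for i in range(1,n):
    if 15<st[i,4]<700: print(st[i],ce[i]+[232,105], (ray(ci,ce[i]+[232,105],.052)*1000).round(1))
f=lambda c:(np.array(c)+.5)/1.5-.5
b=ray(ci,f([[329,157],[462,155],[449,401],[337,402]]),.012)[:,:2]*1000
q=ray(ci,f([[357,186],[432,184],[432,328],[357,327]]),.052)[:,:2]*1000
for b in(b,q):
    e=b[2]+b[3]-b[0]-b[1]; e2=b[1]+b[2]-b[0]-b[3]; print(b.round(1).tolist(),b.mean(0),np.linalg.norm(e)/2,np.linalg.norm(e2)/2,np.degrees(np.arctan2(e[1],e[0])),np.degrees(np.arctan2(e2[1],e2[0]))-90)
for r in rects(im,ci,.014,amin=1500,thr=130): print(r)
E
```

```text
[56 23  7 16 69] [290.72463768 133.53623188] [[617.1 204.1  52. ]]
[20 75 12  7 35] [257.28571429 183.4       ] [[611.7 144.3  52. ]]
[ 55  92   8  24 144] [290.125      208.17361111] [[654.6 136.3  52. ]]
[ 28 105   6   5  27] [262.59259259 212.07407407] [[631.2 119.   52. ]]
[ 26 115  10  10  93] [262.16129032 224.48387097] [[637.4 106.2  52. ]]
[  9 122   6   3  18] [243.5 228. ] [[621.7  93.3  52. ]]
[ 47 122   6   3  17] [281.35294118 228.05882353] [[657.5 112.1  52. ]]
[[540.7, 192.1], [623.3, 237.1], [714.2, 60.5], [631.6, 16.0]] [627.4368292  126.41024457] 198.35887379074438 93.94140801197335 -62.72720355665026 -61.5501774977202
[[567.6, 188.5], [609.5, 212.0], [658.2, 125.0], [611.1, 101.0]] [611.58807039 156.63343798] 98.67489306823745 50.42240591212933 -62.148806918728944 -61.97496160373534
(7539.5, array([206., 325.]), 650.7, -89.3, 165.2, 147.0, -57.7)
(4794.5, array([464., 298.]), 925.0, 106.1, 161.9, 98.1, 29.9)
(9349.5, array([328., 301.]), 777.4, 12.8, 237.8, 136.7, -60.0)
(3347.0, array([ 90., 240.]), 471.1, -24.9, 102.2, 55.8, 10.5)
(8535.0, array([ 32., 254.]), 449.1, -73.8, 310.2, 146.9, -76.7)
(6619.0, array([444., 168.]), 793.2, 247.9, 116.5, 81.4, 39.9)
(12483.5, array([262., 199.]), 626.8, 127.7, 197.4, 94.2, -62.3)
(3004.5, array([492.,  52.]), 767.3, 365.4, 64.7, 59.2, -23.9)
(5369.5, array([117.,  26.]), 419.4, 212.4, 102.3, 48.2, 25.8)
```

```bash
sed -i 's/^NEST.*/NEST=np.array([612.0,156.0]); YAW=-62.2/' fx.py; python3 - <<'E'
from fx import *
x,y=611.6,156.6
plan([(x,y,90,27.8,-1),(x,y,41,27.8,-1)])
plan([(*fix(-165,40),115,27.8,1),(*fix(-165,40),8,27.8,1)],pose=(np.array([x,y,121])/1000,down(27.8))); print(fix(-165,40))
E
```

```text
CALL -0.0003,0.0004,0.0344,0,0,0,-1,-0.0003,0.0004,0.0343,0,0,0,-1,-0.0003,0.0004,0.0344,0,0,-0.001,-1,-0.0003,0.0004,0.0343,0,0,0,-1,0,0,0.0245,0,0,0,-1,0,0,0.0245,0,0,0,-1
end [611.6 156.6  41. ]
CALL 0.0411,0.01,0.0015,0,0,0,1,0.0411,0.01,0.0015,0,0,0,1,0.041,0.01,0.0015,0,0,0,1,0.0411,0.0101,0.0015,0,0,0,1,0,0,0.0357,0,0,0,1,0,0,0.0356,0,0,0,1,0,0,0.0357,0,0,0,1
end [570.4 320.6   8. ]
[570.42944335 320.61132652]
```

Request:
arm_command --series '[-0.0005, 0.0005, 0.034, 0, 0, 0, -1, 0, 0.0005, 0.034, 0, 0, 0, -1, -0.0005, 0.0005, 0.0345, 0, 0, 0, -1, 0, 0, 0.0345, 0, 0, 0, -1, 0, 0, 0.0245, 0, 0, 0, -1, 0, 0, 0.0245, 0, 0, 0, -1, 0, 0, 0, 0, 0, 0, -1, 0, 0, 0, 0, 0, 0, -1]'

```text
time_s: 9.22
ee_pos: [0.6122, 0.157, 0.0425]
tool_rot: [1.626, 2.687, 0.002]
ft_force: [1.6, 0.1, 0.2]
finger_gap: 1.002
grasp_force: 0.0
```

Request:
arm_command --series '[0, 0, 0, 0, 0, 0, 1, 0, 0, 0, 0, 0, 0, 1, 0, 0, 0, 0, 0, 0, 1, 0, 0, 0, 0, 0, 0, 1]' --squeeze 80

```text
time_s: 9.72
ee_pos: [0.6112, 0.1569, 0.0427]
tool_rot: [-1.627, -2.687, 0.0]
ft_force: [-7.0, -2.2, 11.8]
finger_gap: 0.552
grasp_force: 81.6
```

Request:
arm_command --series '[0, 0, -0.01, 0, 0, 0, 1, 0, 0, -0.02, 0, 0, 0, 1, 0, 0, -0.025, 0, 0, 0, 1, 0, 0, -0.025, 0, 0, 0, 1, 0, 0, 0, 0, 0, 0, 1]'

```text
time_s: 10.35
ee_pos: [0.6131, 0.1574, 0.1242]
tool_rot: [1.626, 2.685, 0.006]
ft_force: [-0.4, -0.0, -4.5]
finger_gap: 0.555
grasp_force: 83.6
```

```bash
python3 - <<'E'
from fx import *
ci=camera_info("wrist"); im=snapshot("wrist"); s=read_state(); print(s["ee_pos"],s["finger_gap"],s["grasp_force"],s["ft_force"])
cv2.imwrite("pics/w3.png",im[:,:,::-1])
E
```

```text
[0.61212603 0.15725217 0.12243941] 0.5517582254224206 83.5644257068634 [ 0.00760087 -0.27241289 -5.31456268]
```

View pics/w3.png

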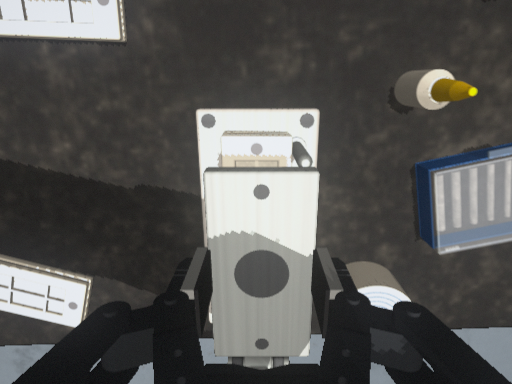

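The plate is held level between the fingers, its mark at (262,273), and the cured cassette stays in the nest below. Next I set the plate aside.

Request:
arm_command --series '[0.041, 0.01, 0.0015, 0, 0, 0, 1, 0.041, 0.01, 0.0015, 0, 0, 0, 1, 0.041, 0.01, 0.0015, 0, 0, 0, 1, 0.041, 0.01, 0.0015, 0, 0, 0, 1, 0, 0, 0, 0, 0, 0, 1, 0, 0, 0.0355, 0, 0, 0, 1, 0, 0, 0.0355, 0, 0, 0, 1, 0, 0, 0.035, 0, 0, 0, 1, 0, 0, 0, 0, 0, 0, 1]'

```text
time_s: 11.52
ee_pos: [0.5684, 0.3187, 0.0056]
tool_rot: [-1.627, -2.685, 0.011]
ft_force: [-0.3, -0.5, -4.1]
finger_gap: 0.552
grasp_force: 85.8
```

Request:
arm_command --series '[0, 0, 0.004, 0, 0, 0, 1, 0, 0, 0.003, 0, 0, 0, 1, 0, 0, 0.002, 0, 0, 0, 1, 0, 0, 0, 0, 0, 0, 1]'

```text
time_s: 12.02
ee_pos: [0.5713, 0.3211, 0.0009]
tool_rot: [1.627, 2.687, 0.001]
ft_force: [0.0, 0.0, -2.5]
finger_gap: 0.547
grasp_force: 85.9
```

Request:
arm_command --series '[0, 0, 0, 0, 0, 0, -0.4, 0, 0, 0, 0, 0, 0, -0.4, 0, 0, -0.005, 0, 0, 0, -0.5, 0, 0, -0.045, 0, 0, 0, -1, 0, 0, -0.06, 0, 0, 0, -1, 0, 0, -0.06, 0, 0, 0, -1, -0.041, -0.01, -0.01, 0, 0, 0, -1, -0.041, -0.01, 0, 0, 0, 0, -1, 0, 0, 0, 0, 0, 0, -1, 0, 0, 0, 0, 0, 0, -1]'

```text
time_s: 13.28
ee_pos: [0.5911, 0.2394, 0.1806]
tool_rot: [-1.627, -2.687, -0.001]
ft_force: [0.1, 0.6, -0.7]
finger_gap: 1.0
grasp_force: 0.0
```

```bash
python3 - <<'E'
from fx import *
ci=camera_info("wrist"); im=snapshot("wrist"); s=read_state(); print(s["ee_pos"],s["ft_force"],proj(ci,[*fix(0,0)/1000,.042]))
cv2.imwrite("pics/w4.png",cv2.resize(im[:,:,::-1],None,fx=1.5,fy=1.5)); np.save("w4.npy",im); import pickle; pickle.dump(ci,open("w4.pkl","wb"))
E
```

```text
[0.59086603 0.24017415 0.18042896] [0.74222402 0.790182   0.59746637] [[240.67451524 264.00912088]]
```

View pics/w4.png

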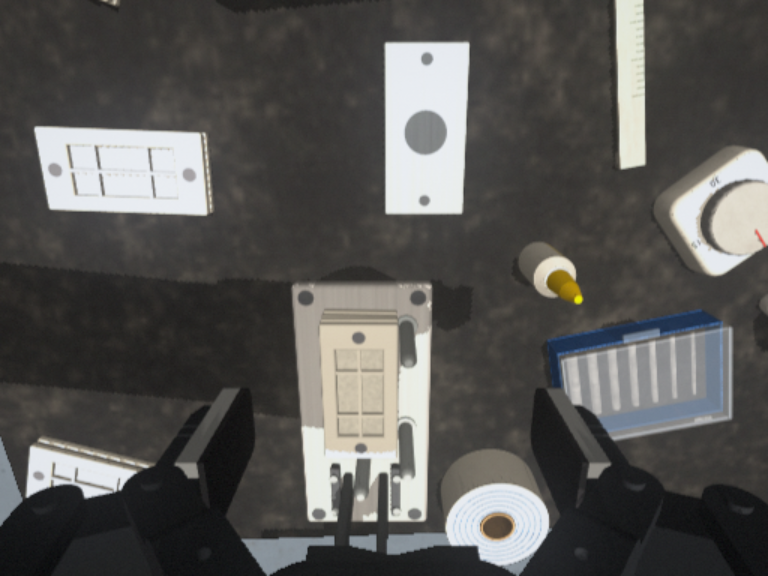

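The view (1.5x) shows the plate lying flat on the bench at (427,130). The upper cured cassette is in the nest with end dots at (359,338) and (361,448) and corners (321,324) and (397,322). The posts are at (408,340), (405,450) and (362,480).

```bash
python3 - <<'E'
from fx import *
import pickle
ci=pickle.load(open("w4.pkl","rb")); f=lambda c:(np.array(c)+.5)/1.5-.5
def rel(P): # to fixture coords
    a=np.radians(YAW); d=P[:,:2]*1000-NEST; e=np.array([np.cos(a),np.sin(a)]); return np.c_[d@e,d@[-e[1],e[0]]].round(1).tolist()
print("cured2 dots",rel(ray(ci,f([[359,338],[361,448]]),.042)),"corners",rel(ray(ci,f([[321,324],[397,322]]),.042)))
print("post tops, xy",rel(ray(ci,f([[408,324],[404,427],[364,462]]),.070)))
print("base corners",rel(ray(ci,f([[292,285],[432,284],[427,521],[307,522]]),.012)))
print("holes",rel(ray(ci,f([[306,297],[418,297],[414,514],[319,514]]),.012)))
print("plate dots",rel(ray(ci,f([[427,58],[427,131],[425,201]]),.010)))
x,y=611.6,156.6
plan([(x,y,110,27.8,-1),(x,y,27,27.8,-1)])
E
```

```text
cured2 dots [[-41.6, -0.4], [40.1, -1.1]] corners [[-51.2, -23.8], [-52.4, 23.4]]
post tops, xy [[-62.5, 29.3], [4.6, 27.4], [29.8, 2.7]]
base corners [[-67.1, -46.6], [-67.5, 47.1], [131.6, 47.7], [132.2, -48.3]]
holes [[-58.5, -37.7], [-58.3, 37.9], [124.5, 37.2], [124.2, -38.3]]
plate dots [[-205.0, 41.2], [-164.6, 42.0], [-122.3, 41.6]]
CALL -0.0279,-0.0068,0.0235,0,0,-0.001,-1,-0.0279,-0.0069,0.0234,0,0,-0.001,-1,-0.0279,-0.0069,0.0235,0,-0.001,0,-1,0,0,0.0415,0,0,0,-1,0.0001,0,0.0415,0,0,0,-1
end [611.6 156.6  27. ]
```

Request:
arm_command --series '[-0.028, -0.007, 0.0235, 0, 0, 0, -1, -0.028, -0.007, 0.0235, 0, 0, 0, -1, -0.028, -0.007, 0.0235, 0, 0, 0, -1, 0, 0, 0.0415, 0, 0, 0, -1, 0, 0, 0.031, 0, 0, 0, -1, 0, 0, 0.0105, 0, 0, 0, -1, 0, 0, 0, 0, 0, 0, -1, 0, 0, 0, 0, 0, 0, -1]'

```text
time_s: 14.32
ee_pos: [0.6124, 0.1554, 0.0283]
tool_rot: [1.626, 2.687, 0.003]
ft_force: [-0.0, -0.2, 0.2]
finger_gap: 1.002
grasp_force: 0.0
```

Request:
arm_command --series '[0, 0, 0, 0, 0, 0, 1, 0, 0, 0, 0, 0, 0, 1, 0, 0, 0, 0, 0, 0, 1, 0, 0, 0, 0, 0, 0, 1, 0, 0, -0.01, 0, 0, 0, 1, 0, 0, -0.02, 0, 0, 0, 1, 0, 0, -0.03, 0, 0, 0, 1, 0, 0, -0.04, 0, 0, 0, 1, 0, 0, 0, 0, 0, 0, 1]' --squeeze 50

```text
time_s: 15.45
ee_pos: [0.6139, 0.1551, 0.1317]
tool_rot: [1.625, 2.683, 0.009]
ft_force: [-0.1, -0.3, -1.5]
finger_gap: 0.571
grasp_force: 52.1
```

```bash
python3 - <<'E'
from fx import *
im=snapshot("top"); ci=camera_info("top"); s=read_state(); print(s["ee_pos"],s["finger_gap"],s["grasp_force"],s["ft_force"])
# tray: crop for a look, plus wrist
w=snapshot("wrist")
a=cv2.resize(im[160:280,110:250,::-1],(700,600),interpolation=cv2.INTER_CUBIC)
cv2.imwrite("pics/t5.png",a); np.save("w5.npy",w)
E
```

```text
[0.61271624 0.15503292 0.12951585] 0.5687792083453967 52.14352190494537 [ 0.03394286 -0.46734518 -1.86573947]
```

View pics/t5.png

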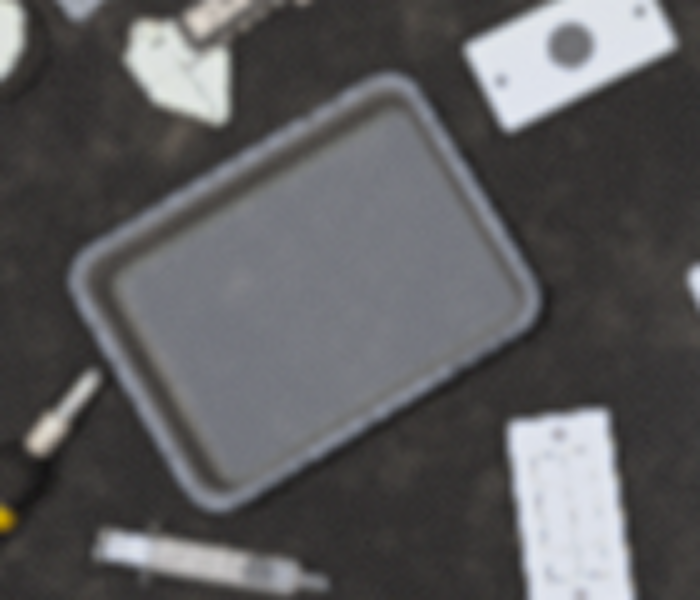

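The tray (5x crop from 110,160) has its long rim edges (75,260)–(370,80) and (235,508)–(535,325), and short edges (420,95)–(540,280) and (75,300)–(185,495).

```bash
python3 - <<'E'
from fx import *
ci=camera_info("top"); f=lambda c:np.array([110,160])+(np.array(c)+.5)/5-.5
L=[[(75,260),(370,80)],[(420,95),(540,280)],[(535,325),(235,508)],[(185,495),(75,300)]]
P=[ray(ci,f(l),.036)[:,:2]*1000 for l in L]
def X(a,b):
    M=np.c_[a[1]-a[0],-(b[1]-b[0])]; return a[0]+(a[1]-a[0])*np.linalg.solve(M,b[0]-a[0])[0]
C=np.array([X(P[i],P[(i+1)%4]) for i in range(4)]); print(C.round(1),[np.linalg.norm(C[i]-C[i-1]).round(1) for i in range(4)])
c=C.mean(0); d=(C[0]-C[3])+(C[1]-C[2]); e=d/np.linalg.norm(d); yaw=np.degrees(np.arctan2(d[1],d[0])); print("tray",c,"long dir",yaw)
# cassette length across the tray (perp. to long), fingers along long dir; tool y along e
for s in(-38,38): print(s,c+s*e)
y0=(yaw+90)%180-90; print(y0)
t=c+38*e
yw=y0
for yw in (y0,y0+180):
  print(yw); plan([(*fix(-40,-30),160,27.8,1),(*(c+38*e),110,yw,1),(*(c+38*e),12,yw,1)])
E
```

```text
[[557.3 405.7]
 [430.5 320.6]
 [320.7 495.9]
 [448.8 575. ]] [np.float64(201.2), np.float64(152.6), np.float64(206.8), np.float64(150.6)]
tray [439.3360314  449.29217876] long dir -57.64655090344502
-38 [419.00068746 481.39317231]
38 [459.67137534 417.19118521]
-57.64655090344502
-57.64655090344502
CALL 0.0204,-0.0147,-0.0161,0.001,0,-0.002,1,0.0204,-0.0147,-0.016,0.001,0,-0.001,1,0.0262,0.0017,0.005,0,0,0.149,1,0.0262,-0.0022,0.005,0,0,0.149,1,0.0255,-0.0061,0.005,0,0,0.149,1,0.0244,-0.0098,0.005,0,0,0.149,1,0.0226,-0.0133,0.005,0,0,0.149,1,0.0204,-0.0165,0.005,0,0,0.149,1,0.0178,-0.0194,0.005,0,0,0.149,1,0.0147,-0.0218,0.005,0,0,0.149,1
CALL 0.0113,-0.0237,0.005,0,0,0.15,1,0.0076,-0.0251,0.005,0,0,0.149,1,0,0,0.0327,0,0,0,1,0,0,0.0327,0,0,0,1,0.0001,0,0.0326,0,0,0,1
end [459.7 417.2  12. ]
122.35344909655498
CALL 0.0204,-0.0147,-0.0161,0.001,0,-0.002,1,0.0204,-0.0147,-0.016,0.001,0,-0.001,1,0.0218,0.0014,0.0042,0,0,-0.138,1,0.0214,0.0044,0.0042,0,0,-0.137,1,0.0206,0.0073,0.0042,0,0,-0.138,1,0.0194,0.0101,0.0042,0,0,-0.137,1,0.0179,0.0126,0.0042,0,0,-0.138,1,0.016,0.015,0.0041,0,0,-0.137,1,0.0138,0.017,0.0042,0,0,-0.138,1,0.0113,0.0188,0.0041,0,0,-0.137,1
CALL 0.0086,0.0201,0.0042,0,0,-0.138,1,0.0058,0.0211,0.0041,0,0,-0.137,1,0.0029,0.0217,0.0042,0,0,-0.138,1,-0.0002,0.0219,0.0041,0,0,-0.137,1,0,0,0.0327,0,0,0,1,0,0,0.0327,0,0,0,1,0,0,0.0326,0,0,0,1
end [459.6 417.2  12. ]
```

Request:
arm_command --series '[0.0205, -0.0145, -0.016, 0, 0, 0, 1, 0.0205, -0.0145, -0.016, 0, 0, 0, 1, 0.022, 0.0015, 0.004, 0, 0, -0.138, 1, 0.0215, 0.0045, 0.004, 0, 0, -0.137, 1, 0.0205, 0.0075, 0.004, 0, 0, -0.138, 1, 0.0195, 0.01, 0.004, 0, 0, -0.137, 1, 0.018, 0.0125, 0.004, 0, 0, -0.138, 1, 0.016, 0.015, 0.004, 0, 0, -0.137, 1, 0.014, 0.017, 0.004, 0, 0, -0.138, 1, 0.0115, 0.019, 0.004, 0, 0, -0.137, 1]'

```text
time_s: 16.8
ee_pos: [0.4945, 0.3386, 0.1256]
tool_rot: [0.025, -3.14, 0.002]
ft_force: [0.0, -0.1, -2.2]
finger_gap: 0.569
grasp_force: 52.1
```

Request:
arm_command --series '[0.0085, 0.02, 0.004, 0, 0, -0.138, 1, 0.006, 0.021, 0.004, 0, 0, -0.137, 1, 0.003, 0.0215, 0.004, 0, 0, -0.138, 1, 0, 0.022, 0.004, 0, 0, -0.137, 1, 0, 0, 0, 0, 0, 0, 1, 0, 0, 0, 0, 0, 0, 1]'

```text
time_s: 17.55
ee_pos: [0.4601, 0.4168, 0.1103]
tool_rot: [0.865, -3.019, 0.002]
ft_force: [-0.8, -0.1, -0.8]
finger_gap: 0.569
grasp_force: 52.1
```

```bash
python3 - <<'E'
from fx import *
s=read_state(); print(s["ee_pos"],s["finger_gap"],s["grasp_force"],s["ft_force"],s["q"].round(2))
plan([(459.7,417.2,50,122.35,1),(459.7,417.2,6,122.35,1)])
E
```

```text
[0.46008764 0.41680243 0.1102878 ] 0.5688771251758346 52.135409116744995 [-0.77332643 -0.11471551 -0.82167746] [-0.91  0.36  0.12  1.69 -0.05  1.1   1.36]
CALL 0,0.0003,0.0301,0,-0.001,-0.003,1,0.0001,0.0003,0.0302,-0.001,0,-0.004,1,0,0,0.044,0,0,0,1
end [459.7 417.2   6. ]
```

Request:
arm_command --series '[0, 0, 0.03, 0, 0, -0.004, 1, 0, 0, 0.03, 0, 0, -0.003, 1, 0, 0, 0.03, 0, 0, 0, 1, 0, 0, 0.014, 0, 0, 0, 1, 0, 0, 0.002, 0, 0, 0, 1, 0, 0, 0, 0, 0, 0, 1, 0, 0, 0, 0, 0, 0, -0.4, 0, 0, 0, 0, 0, 0, -0.4, 0, 0, -0.005, 0, 0, 0, -0.4, 0, 0, -0.03, 0, 0, 0, -0.4]'

```text
time_s: 18.8
ee_pos: [0.4587, 0.417, 0.0388]
tool_rot: [0.88, -3.013, 0.003]
ft_force: [0.7, 0.6, -0.3]
finger_gap: 0.699
grasp_force: 0.0
```

Request:
arm_command --series '[0, 0, -0.05, 0, 0, 0, -0.4, 0, 0, -0.05, 0, 0, 0, -0.4, 0, 0, -0.02, 0, 0, 0, -0.4, 0, 0, 0, 0, 0, 0, -1]'

```text
time_s: 19.3
ee_pos: [0.4606, 0.4188, 0.1623]
tool_rot: [-0.879, 3.012, 0.003]
ft_force: [0.7, 0.2, -0.3]
finger_gap: 0.889
grasp_force: 0.0
```

```bash
python3 - <<'E'
from fx import *
s=read_state(); print(s["ee_pos"],s["finger_gap"],s["ft_force"])
ci=camera_info("wrist"); im=snapshot("wrist")
cv2.imwrite("pics/w6.png",im[:,:,::-1])
plan([(*fix(-2,1),120,27.8,-1),(*fix(0,0),90,27.8,-1),(*fix(0,0),13.5,27.8,-1)])
E
```

```text
[0.46061569 0.4188191  0.16226174] 0.8888087265488567 [ 0.72219025  0.15593289 -0.34277403]
CALL 0.001,-0.0251,0.0034,0,0,0.138,-1,-0.0025,-0.025,0.0034,0,0,0.138,-1,-0.0059,-0.0244,0.0034,0,0,0.138,-1,-0.0092,-0.0234,0.0033,0,0,0.138,-1,-0.0123,-0.0219,0.0034,0,0,0.138,-1,-0.0152,-0.02,0.0033,0,0,0.138,-1,-0.0178,-0.0177,0.0034,0,0,0.138,-1,-0.0201,-0.015,0.0033,0,0,0.138,-1,-0.0219,-0.0122,0.0034,0,0,0.137,-1,-0.0234,-0.009,0.0033,0,0,0.138,-1
CALL -0.0244,-0.0057,0.0034,0.001,0,0.137,-1,-0.0249,-0.0024,0.0033,0,0,0.138,-1,-0.0021,-0.001,0.03,0,0,0,-1,0,0,0.0383,0,0,0,-1,0,0,0.0382,0,0,0,-1
end [612.  156.   13.5]
```

View pics/w6.png

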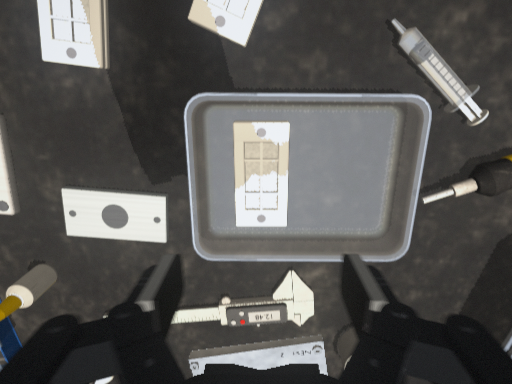

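The first cured cassette lies flat in the tray at (262,175), with room to its right up to (392,175). The calliper and plate are undisturbed.

Request:
arm_command --series '[0.001, -0.025, 0.0035, 0, 0, 0.138, -1, -0.0025, -0.025, 0.0035, 0, 0, 0.138, -1, -0.006, -0.0245, 0.0035, 0, 0, 0.138, -1, -0.009, -0.0235, 0.003, 0, 0, 0.138, -1, -0.0125, -0.022, 0.0035, 0, 0, 0.138, -1, -0.015, -0.02, 0.003, 0, 0, 0.138, -1, -0.018, -0.0175, 0.0035, 0, 0, 0.138, -1, -0.02, -0.015, 0.003, 0, 0, 0.138, -1, -0.022, -0.012, 0.0035, 0, 0, 0.137, -1, -0.0235, -0.009, 0.0035, 0, 0, 0.138, -1]'

```text
time_s: 20.6
ee_pos: [0.5862, 0.2002, 0.1246]
tool_rot: [-1.245, -2.883, 0.003]
ft_force: [-0.1, -0.1, -0.6]
finger_gap: 0.997
grasp_force: 0.0
```

Request:
arm_command --series '[-0.0245, -0.0055, 0.0035, 0, 0, 0.137, -1, -0.025, -0.0025, 0.0035, 0, 0, 0.138, -1, -0.002, -0.001, 0.03, 0, 0, 0, -1, 0, 0, 0, 0, 0, 0, -1, 0, 0, 0, 0, 0, 0, -1]'

```text
time_s: 21.22
ee_pos: [0.612, 0.1562, 0.0893]
tool_rot: [-1.622, -2.69, 0.001]
ft_force: [0.2, 0.4, 1.0]
finger_gap: 1.001
grasp_force: 0.0
```

```bash
python3 - <<'E'
from fx import *
s=read_state(); print(s["ee_pos"],s["finger_gap"],s["ft_force"])
ci=camera_info("wrist"); im=snapshot("wrist")
# where is the cassette in the nest? print dark dots near expected
for P in([-41,0],[41,0],[0,0]): print(proj(ci,[*fix(*P)/1000,.027]))
np.save("w7.npy",im)
plan([(*fix(0,0),40,27.8,-1),(*fix(0,0),13.5,27.8,-1)])
E
```

```text
[0.61199291 0.15620925 0.08932432] 1.0012851824990714 [0.19209221 0.38014635 1.02372752]
[[261.27434582 154.94424032]]
[[261.20629565 267.48055423]]
[[261.23828604 214.57721897]]
CALL -0.0001,-0.0003,0.0249,0,0,0,-1,0,-0.0002,0.025,0,0,0.001,-1,0,0,0.0265,0,0,0,-1
end [612.  156.   13.5]
```

Request:
arm_command --series '[0, 0, 0.025, 0, 0, 0, -1, 0, 0, 0.025, 0, 0, 0, -1, 0, 0, 0.02, 0, 0, 0, -1, 0, 0, 0.006, 0, 0, 0, -1, 0, 0, 0, 0, 0, 0, -1, 0, 0, 0, 0, 0, 0, 1, 0, 0, 0, 0, 0, 0, 1, 0, 0, 0, 0, 0, 0, 1, 0, 0, 0, 0, 0, 0, 1]'

```text
time_s: 22.4
ee_pos: [0.6119, 0.1554, 0.0143]
tool_rot: [-1.623, -2.689, 0.001]
ft_force: [-5.8, -2.1, 9.4]
finger_gap: 0.573
grasp_force: 52.4
```

Request:
arm_command --series '[0, 0, -0.01, 0, 0, 0, 1, 0, 0, -0.02, 0, 0, 0, 1, 0, 0, -0.035, 0, 0, 0, 1, 0, 0, -0.045, 0, 0, 0, 1, 0, 0, 0, 0, 0, 0, 1]'

```text
time_s: 23.02
ee_pos: [0.6152, 0.1563, 0.1289]
tool_rot: [1.621, 2.685, 0.011]
ft_force: [-0.1, 0.5, -1.7]
finger_gap: 0.569
grasp_force: 52.3
```

```bash
python3 - <<'E'
from fx import *
s=read_state(); print(s["ee_pos"],s["finger_gap"],s["grasp_force"],s["ft_force"])
t=(419.8,480.2)
plan([(*fix(-40,-30),150,27.8,1),(*t,110,122.35,1),(*t,60,122.35,1),(*t,4,122.35,1)])
E
```

```text
[0.61517474 0.15633249 0.12891798] 0.5685767486155107 52.31547653675079 [-0.09697808  0.46048059 -1.66117133]
CALL 0.0206,-0.0164,-0.0107,0.004,0,0,1,0.0206,-0.0164,-0.0106,0.004,0.001,0,1,0.028,0.0009,0.0033,0,0,-0.138,1,0.0276,0.0048,0.0033,0,0,-0.138,1,0.0267,0.0085,0.0033,0,0,-0.137,1,0.0253,0.0121,0.0033,0,0,-0.138,1,0.0234,0.0155,0.0034,0,0,-0.137,1,0.0211,0.0185,0.0033,0,0,-0.138,1,0.0183,0.0212,0.0034,0,0,-0.137,1,0.0153,0.0235,0.0033,0,0,-0.138,1
CALL 0.0119,0.0254,0.0034,0,0,-0.137,1,0.0083,0.0268,0.0033,0,0,-0.138,1,0.0045,0.0277,0.0034,0,0,-0.137,1,0.0007,0.0281,0.0033,0,0,-0.138,1,0,0,0.025,0,0,0,1,0,0,0.025,0,0,0,1,0,0,0.028,0,0,0,1,0.0001,0,0.028,0,0,0,1
end [419.8 480.2   4. ]
```

Request:
arm_command --series '[0.0205, -0.0165, -0.0105, 0, 0, 0, 1, 0.0205, -0.0165, -0.0105, 0, 0, 0, 1, 0.028, 0.001, 0.0035, 0, 0, -0.138, 1, 0.0275, 0.005, 0.0035, 0, 0, -0.138, 1, 0.0265, 0.0085, 0.0035, 0, 0, -0.137, 1, 0.0255, 0.012, 0.0035, 0, 0, -0.138, 1, 0.0235, 0.0155, 0.0035, 0, 0, -0.137, 1, 0.021, 0.0185, 0.0035, 0, 0, -0.138, 1, 0.0185, 0.021, 0.0035, 0, 0, -0.137, 1, 0.0155, 0.0235, 0.0035, 0, 0, -0.138, 1]'

```text
time_s: 24.28
ee_pos: [0.4653, 0.379, 0.1166]
tool_rot: [-0.031, 3.141, 0.0]
ft_force: [-0.6, -0.3, -1.4]
finger_gap: 0.565
grasp_force: 52.3
```

Request:
arm_command --series '[0.012, 0.0255, 0.0035, 0, 0, -0.137, 1, 0.0085, 0.027, 0.0035, 0, 0, -0.138, 1, 0.0045, 0.0275, 0.0035, 0, 0, -0.137, 1, 0.0005, 0.028, 0.0035, 0, 0, -0.138, 1, 0, 0, 0, 0, 0, 0, 1, 0, 0, 0, 0, 0, 0, 1]'

```text
time_s: 25.02
ee_pos: [0.4172, 0.4786, 0.1025]
tool_rot: [-0.873, 3.018, -0.001]
ft_force: [-0.0, -1.3, -0.4]
finger_gap: 0.573
grasp_force: 52.3
```

```bash
python3 - <<'E'
from fx import *
s=read_state(); print(s["ee_pos"],s["finger_gap"],s["grasp_force"],s["ft_force"])
t=(419.8,480.2)
plan([(*t,50,122.35,1),(*t,4,122.35,1)])
E
```

```text
[0.41715872 0.47863403 0.10245366] 0.573096972036364 52.2822242975235 [-0.00997736 -1.26022144 -0.42193008]
CALL -0.0015,0,0.0262,0,0,-0.001,1,-0.0016,0,0.0263,-0.001,0,0,1,0,0,0.023,0,0,0,1,0,-0.0001,0.023,0,0,0,1
end [419.9 480.2   4. ]
```

Request:
arm_command --series '[-0.0015, 0, 0.026, 0, 0, 0, 1, -0.0015, 0, 0.026, 0, 0, 0, 1, 0, 0, 0.025, 0, 0, 0, 1, 0, 0, 0.018, 0, 0, 0, 1, 0, 0, 0.003, 0, 0, 0, 1, 0, 0, 0, 0, 0, 0, 1, 0, 0, 0, 0, 0, 0, -0.4, 0, 0, 0, 0, 0, 0, -0.4, 0, 0, -0.005, 0, 0, 0, -0.4, 0, 0, -0.03, 0, 0, 0, -0.4]'

```text
time_s: 26.28
ee_pos: [0.4182, 0.4798, 0.0382]
tool_rot: [0.875, -3.014, 0.003]
ft_force: [-0.4, -0.3, 0.5]
finger_gap: 0.707
grasp_force: 0.0
```

Request:
arm_command --series '[0, 0, -0.05, 0, 0, 0, -0.4, 0, 0, -0.05, 0, 0, 0, -0.4, 0, 0, -0.05, 0, 0, 0, -0.4, 0, 0, 0, 0, 0, 0, -1, 0, 0, 0, 0, 0, 0, -1]'

```text
time_s: 26.9
ee_pos: [0.419, 0.4808, 0.1893]
tool_rot: [0.876, -3.017, -0.0]
ft_force: [0.5, 0.4, -0.2]
finger_gap: 0.997
grasp_force: 0.0
```

```bash
python3 - <<'E'
from fx import *
s=read_state(); print(s["ee_pos"],s["finger_gap"],s["ft_force"])
ci=camera_info("wrist"); im=snapshot("wrist")
cv2.imwrite("pics/w8.png",im[:,:,::-1])
for r in rects(im,ci,.015,thr=120,amin=1500): print(r)
ci=camera_info("top"); im=snapshot("top")
for r in rects(im,ci,.015,amin=300): 
    if 95<r[4]<110: print("top",r)
E
```

```text
[0.41899141 0.48079623 0.18925665] 0.9972644078275713 [ 0.53937903  0.40942555 -0.16792834]
(3536.5, array([215., 351.]), 646.7, 548.1, 134.8, 75.6, -48.9)
(1574.0, array([207., 293.]), 571.6, 513.9, 82.2, 64.1, -23.4)
(4648.5, array([478., 297.]), 407.3, 767.3, 103.5, 102.4, 30.9)
(4044.0, array([ 56., 208.]), 567.6, 321.8, 98.3, 49.7, -62.3)
(32361.0, array([221., 169.]), 446.6, 450.9, 214.5, 161.7, -57.8)
(1939.0, array([345.,  77.]), 299.6, 496.2, 116.4, 26.9, 76.6)
(2589.0, array([147.,  20.]), 354.4, 321.0, 51.7, 45.7, -81.1)
(5885.0, array([32., 49.]), 434.4, 246.3, 84.3, 57.5, 25.4)
top (673.5, array([224., 262.]), 328.0, 315.3, 99.1, 49.1, 8.6)
top (721.0, array([253., 224.]), 428.8, 240.6, 101.0, 50.6, 25.4)
top (722.0, array([184., 210.]), 460.5, 419.1, 101.5, 51.9, 32.1)
top (712.5, array([357., 208.]), 470.3, -27.1, 100.9, 50.9, 10.4)
top (671.0, array([224., 169.]), 571.2, 319.5, 99.5, 50.1, -62.6)
```

View pics/w8.png

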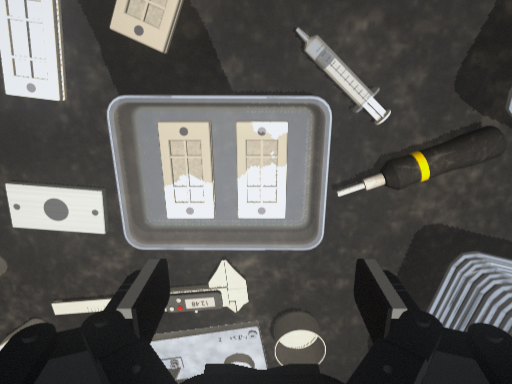

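Both cured cassettes lie flat in the tray at (188,170) and (262,170). In the top view the middle fresh cassette has been knocked to (429,241) mm. Next I go to it for a close look.

```bash
cat >> fx.py <<'E'
def near(exp,zt=.015,save=None):
    """cassette nearest exp (mm) in wrist view: centre, long axis; edges by minAreaRect of white, non-white-saturated blob"""
    ci=camera_info("wrist"); im=snapshot("wrist")
    if save: cv2.imwrite(save,im[:,:,::-1])
    rr=[r for t in(100,120,140) for r in rects(im,ci,zt,thr=t,amin=1500,sat=80)]
    rr=[r for r in rr if np.hypot(r[2]-exp[0],r[3]-exp[1])<60 and 85<r[4]<120]
    for r in rr: print(r)
E
python3 - <<'E'
from fx import *
plan([(428.8,240.6,195,115.4,-1)])
E
```

```text
CALL 0.02,-0.0347,-0.0011,0,0,0.02,-1,0.0193,-0.035,-0.0011,0,0,0.02,-1,0.0186,-0.0354,-0.0011,0,0,0.02,-1,0.0178,-0.0358,-0.0011,0,-0.001,0.021,-1,0.0171,-0.0362,-0.0011,0,0,0.02,-1,0.0164,-0.0365,-0.0011,-0.001,-0.001,0.021,-1
end [428.8 240.6 195. ]
```

Request:
arm_command --series '[0.02, -0.0345, -0.001, 0, 0, 0.02, -1, 0.0195, -0.035, -0.001, 0, 0, 0.02, -1, 0.0185, -0.0355, -0.001, 0, 0, 0.02, -1, 0.018, -0.036, -0.001, 0, 0, 0.02, -1, 0.017, -0.036, -0.001, 0, 0, 0.02, -1, 0.0165, -0.0365, -0.001, 0, 0, 0.021, -1, 0, 0, 0, 0, 0, 0, -1, 0, 0, 0, 0, 0, 0, -1]'

```text
time_s: 28.0
ee_pos: [0.4286, 0.2415, 0.1947]
tool_rot: [0.693, -3.063, 0.0]
ft_force: [0.2, 0.7, 0.2]
finger_gap: 1.002
grasp_force: 0.0
```

```bash
python3 - <<'E'
from fx import *
s=read_state(); print(s["ee_pos"],s["q"].round(2)); near((428.8,240.6),save="pics/w9.png")
E
```

```text
[0.42858838 0.24151121 0.19469348] [-0.82  0.03  0.23  1.9  -0.01  1.21  1.42]
(4617.0, array([260., 167.]), 427.9, 240.2, 100.3, 50.3, 25.5)
(4537.5, array([260., 167.]), 428.3, 240.6, 99.3, 49.7, 25.5)
(4517.5, array([260., 167.]), 428.3, 240.6, 99.3, 49.6, 25.5)
```

View pics/w9.png

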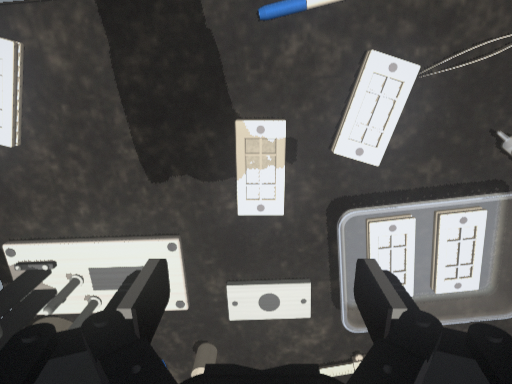

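The knocked cassette is at (260,167), alone and clear for the fingers. The nest is empty.

```bash
python3 - <<'E'
from fx import *
plan([(428.2,240.4,70,115.5,-1),(428.2,240.4,2.5,115.5,-1)])
plan([(428.2,240.4,110,115.5,1),(*fix(-6,-4),110,27.8,1)],pose=(np.array([428.2,240.4,40])/1000,down(115.5)))
E
```

```text
CALL 0.0003,-0.0004,0.0416,0,0,0,-1,0.0003,-0.0004,0.0416,0,0,0,-1,0.0003,-0.0005,0.0416,0,-0.001,0,-1,0,0,0.0337,0,0,0,-1,0,0,0.0338,0,0,0,-1
end [428.2 240.4   2.5]
CALL 0,0,-0.035,0,0,0,1,0,0,-0.035,0,0,0,1,-0.0114,-0.0136,0,0,0,0.139,1,-0.0132,-0.0119,0,0,0,0.139,1,-0.0147,-0.0099,0,0,0,0.139,1,-0.0159,-0.0078,0,0,0,0.139,1,-0.0168,-0.0055,0,0,0,0.139,1,-0.0175,-0.0032,0,0,0,0.139,1,-0.0177,-0.0007,0,0,0,0.139,1,-0.0176,0.0018,0,0,0,0.139,1
CALL -0.0172,0.0042,0,0,0,0.14,1,-0.0165,0.0066,0,0,0,0.139,1,-0.0155,0.0087,0,0,0,0.14,1
end [605.7 159.4 110. ]
```

Request:
arm_command --series '[0.0005, -0.0005, 0.042, 0, 0, 0, -1, 0.0005, -0.0005, 0.042, 0, 0, 0, -1, 0, -0.0005, 0.042, 0, 0, 0, -1, 0, 0, 0.034, 0, 0, 0, -1, 0, 0, 0.024, 0, 0, 0, -1, 0, 0, 0.008, 0, 0, 0, -1, 0, 0, 0, 0, 0, 0, -1, 0, 0, 0, 0, 0, 0, 1, 0, 0, 0, 0, 0, 0, 1, 0, 0, 0, 0, 0, 0, 1]' --squeeze 60

```text
time_s: 29.3
ee_pos: [0.4294, 0.2398, 0.0046]
tool_rot: [-0.692, 3.063, 0.001]
ft_force: [-2.0, -0.8, 8.8]
finger_gap: 0.563
grasp_force: 61.4
```

Request:
arm_command --series '[0, 0, 0, 0, 0, 0, 1, 0, 0, -0.01, 0, 0, 0, 1, 0, 0, -0.027, 0, 0, 0, 1, 0, 0, -0.035, 0, 0, 0, 1, 0, 0, -0.035, 0, 0, 0, 1, -0.0115, -0.0135, 0, 0, 0, 0.139, 1, -0.013, -0.012, 0, 0, 0, 0.139, 1, -0.0145, -0.01, 0, 0, 0, 0.139, 1, -0.016, -0.008, 0, 0, 0, 0.139, 1, -0.017, -0.0055, 0, 0, 0, 0.139, 1]'

```text
time_s: 30.55
ee_pos: [0.5099, 0.2018, 0.1111]
tool_rot: [0.4, 3.116, 0.001]
ft_force: [0.1, -0.1, -0.2]
finger_gap: 0.56
grasp_force: 62.5
```

Request:
arm_command --series '[-0.0175, -0.003, 0, 0, 0, 0.139, 1, -0.0175, -0.0005, 0, 0, 0, 0.139, 1, -0.0175, 0.002, 0, 0, 0, 0.139, 1, -0.017, 0.004, 0, 0, 0, 0.14, 1, -0.0165, 0.0065, 0, 0, 0, 0.139, 1, -0.0155, 0.0085, 0, 0, 0, 0.14, 1, 0, 0, 0, 0, 0, 0, 1, 0, 0, 0, 0, 0, 0, 1]'

```text
time_s: 31.55
ee_pos: [0.605, 0.1587, 0.1105]
tool_rot: [-1.62, -2.691, 0.0]
ft_force: [0.6, 0.3, -0.2]
finger_gap: 0.566
grasp_force: 62.5
```

```bash
python3 - <<'E'
from fx import *
s=read_state(); print(s["ee_pos"],s["finger_gap"],s["grasp_force"],s["ft_force"])
plan([(*fix(-6,-4),60,27.8,1),(*fix(-6,-4),18,27.8,1)])
E
```

```text
[0.60499601 0.15865437 0.11046688] 0.5657163101238726 62.47716307640076 [ 0.57171661  0.31922348 -0.21892074]
CALL 0.0002,0.0005,0.0252,0,0,0.001,1,0.0002,0.0005,0.0253,0,0,0.001,1,-0.0001,0,0.042,0,0,0,1
end [605.7 159.4  18. ]
```

Request:
arm_command --series '[0, 0.0005, 0.025, 0, 0, 0.001, 1, 0, 0.0005, 0.0255, 0, 0, 0.001, 1, 0, 0, 0.025, 0, 0, 0, 1, 0, 0, 0.015, 0, 0, 0, 1, 0, 0, 0, 0, 0, 0, 1, 0, 0, 0, 0, 0, 0, 1]'

```text
time_s: 32.3
ee_pos: [0.6071, 0.1589, 0.0208]
tool_rot: [1.626, 2.687, 0.002]
ft_force: [-0.0, 0.2, -0.2]
finger_gap: 0.559
grasp_force: 62.5
```

Request:
arm_command --series '[-0.003, 0, 0, 0, 0, 0, 1, -0.0015, 0, 0, 0, 0, 0, 1, 0, 0, 0, 0, 0, 0, 1]'

```text
time_s: 32.67
ee_pos: [0.6088, 0.1544, 0.0201]
tool_rot: [1.627, 2.687, 0.0]
ft_force: [-0.7, -0.0, -0.6]
finger_gap: 0.563
grasp_force: 62.5
```

Request:
arm_command --series '[-0.001, 0, 0, 0, 0, 0, 1, 0, 0, 0, 0, 0, 0, 1, 0, 0, 0, 0, 0, 0, 1]'

```text
time_s: 33.05
ee_pos: [0.609, 0.1538, 0.0198]
tool_rot: [-1.627, -2.687, 0.0]
ft_force: [0.5, -0.5, 0.2]
finger_gap: 0.561
grasp_force: 62.5
```

Request:
arm_command --series '[-0.001, 0, 0, 0, 0, 0, 1, 0, 0, 0, 0, 0, 0, 1, 0, 0, 0, 0, 0, 0, 1]'

```text
time_s: 33.42
ee_pos: [0.6095, 0.1529, 0.0198]
tool_rot: [1.627, 2.687, -0.0]
ft_force: [0.1, -0.2, -0.6]
finger_gap: 0.564
grasp_force: 62.5
```

Request:
arm_command --series '[-0.001, 0, 0, 0, 0, 0, 1, 0, 0, 0, 0, 0, 0, 1, 0, 0, 0, 0, 0, 0, 1]'

```text
time_s: 33.8
ee_pos: [0.61, 0.152, 0.0198]
tool_rot: [1.627, 2.687, -0.0]
ft_force: [-0.4, 0.6, -0.8]
finger_gap: 0.565
grasp_force: 62.5
```

Request:
arm_command --series '[-0.001, 0, 0, 0, 0, 0, 1, 0, 0, 0, 0, 0, 0, 1, 0, 0, 0, 0, 0, 0, 1]'

```text
time_s: 34.17
ee_pos: [0.6103, 0.1514, 0.0198]
tool_rot: [-1.627, -2.687, -0.0]
ft_force: [-1.5, 2.0, -0.4]
finger_gap: 0.563
grasp_force: 62.5
```

Request:
arm_command --series '[-0.001, 0, 0, 0, 0, 0, 1, 0, 0, 0, 0, 0, 0, 1, 0, 0, 0, 0, 0, 0, 1]'

```text
time_s: 34.55
ee_pos: [0.6104, 0.1513, 0.0197]
tool_rot: [-1.625, -2.687, -0.0]
ft_force: [-2.4, 4.2, 0.9]
finger_gap: 0.56
grasp_force: 62.6
```

```bash
cat >> fx.py <<'E'
def rel(P):
    a=np.radians(YAW); d=np.asarray(P)[:2]*1000-NEST; e=np.array([np.cos(a),np.sin(a)]); return (d@e).round(2),(d@[-e[1],e[0]]).round(2)
def frc():
    f=read_state()["ft_force"]; a=np.radians(YAW); e=np.array([np.cos(a),np.sin(a)]); return "fx %.1f fy %.1f fz %.1f"%(f[:2]@e,f[:2]@[-e[1],e[0]],f[2])
E
python3 - <<'E'
from fx import *
ci=camera_info("wrist"); im=snapshot("wrist"); p,_=tcp(); print(rel(p),frc())
cv2.imwrite("pics/w10.png",cv2.resize(im[:,130:390,::-1],None,fx=1.5,fy=1.5))
E
```

```text
(np.float64(3.42), np.float64(-3.62)) fx -4.6 fy -1.8 fz -0.1
```

View pics/w10.png

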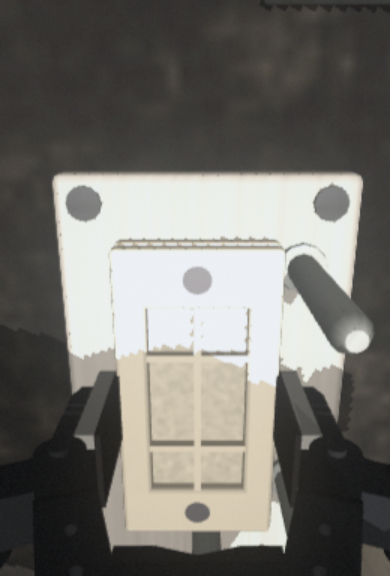

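Cassette 1 is held level over the base, pressing lightly on the end post (about 4 N), with its right edge about 4 mm short of the side post. Now I back off in x and feel for the side posts in y.

Request:
arm_command --series '[0.0015, 0.002, 0, 0, 0, 0, 1, 0, 0, 0, 0, 0, 0, 1, 0, 0, 0, 0, 0, 0, 1]'

```text
time_s: 34.98
ee_pos: [0.6123, 0.1524, 0.0199]
tool_rot: [1.627, 2.687, 0.0]
ft_force: [-0.0, 2.5, -1.2]
finger_gap: 0.564
grasp_force: 62.5
```

Request:
arm_command --series '[0, 0.001, 0, 0, 0, 0, 1, 0, 0, 0, 0, 0, 0, 1, 0, 0, 0, 0, 0, 0, 1]'

```text
time_s: 35.35
ee_pos: [0.6129, 0.1527, 0.0198]
tool_rot: [1.627, 2.687, -0.0]
ft_force: [-0.2, -0.1, -1.0]
finger_gap: 0.56
grasp_force: 62.5
```

Request:
arm_command --series '[0, 0.001, 0, 0, 0, 0, 1, 0, 0, 0, 0, 0, 0, 1, 0, 0, 0, 0, 0, 0, 1]'

```text
time_s: 35.72
ee_pos: [0.6132, 0.1529, 0.0197]
tool_rot: [-1.627, -2.687, 0.002]
ft_force: [-5.0, -1.7, 2.9]
finger_gap: 0.56
grasp_force: 62.8
```

```bash
python3 - <<'E'
from fx import *
p,_=tcp(); print(rel(p),frc())
E
```

```text
(np.float64(3.33), np.float64(-0.39)) fx -0.9 fy -5.2 fz 2.9
```

Request:
arm_command --series '[0.0005, -0.0022, 0, 0, 0, 0, 1, 0, 0, 0.002, 0, 0, 0, 1, 0, 0, 0.001, 0, 0, 0, 1, 0, 0, 0, 0, 0, 0, 1, 0, 0, 0, 0, 0, 0, 1]'

```text
time_s: 36.35
ee_pos: [0.6117, 0.1529, 0.0168]
tool_rot: [1.627, 2.687, 0.0]
ft_force: [0.2, 0.3, -0.5]
finger_gap: 0.564
grasp_force: 62.5
```

Request:
arm_command --series '[0, 0, 0.001, 0, 0, 0, 1, 0, 0, 0, 0, 0, 0, 1, 0, 0, 0, 0, 0, 0, 1]'

```text
time_s: 36.72
ee_pos: [0.6117, 0.1529, 0.0167]
tool_rot: [-1.627, -2.687, -0.001]
ft_force: [-4.0, -0.7, 9.5]
finger_gap: 0.564
grasp_force: 63.5
```

```bash
python3 - <<'E'
from fx import *
p,_=tcp(); print(p,rel(p),frc())
E
```

```text
[0.61169071 0.15290524 0.01671357] (np.float64(2.59), np.float64(-1.72)) fx -1.2 fy -3.9 fz 9.5
```

Request:
arm_command --series '[0, 0, 0, 0, 0, 0, -0.4, 0, 0, 0, 0, 0, 0, -0.4, 0, 0, 0, 0, 0, 0, -0.4, 0, 0, -0.01, 0, 0, 0, -0.4, 0, 0, -0.04, 0, 0, 0, -0.4, 0, 0, -0.06, 0, 0, 0, -0.4, 0, 0, -0.06, 0, 0, 0, -1, 0, 0, 0, 0, 0, 0, -1]'

```text
time_s: 37.72
ee_pos: [0.6145, 0.1531, 0.1921]
tool_rot: [1.625, 2.682, 0.012]
ft_force: [0.2, 0.1, 0.1]
finger_gap: 0.998
grasp_force: 0.0
```

```bash
cat >> fx.py <<'E'
TGT=fix(2.6,-1.2)
E
python3 - <<'E'
from fx import *
p,_=tcp(); print(p,frc())
ci=camera_info("wrist"); im=snapshot("wrist"); np.save("w11.npy",im)
ci=camera_info("top"); im=snapshot("top")
for r in rects(im,ci,.015,amin=300): 
    if 95<r[4]<110: print("top",r)
plan([(500,100,190,60,-1),(470.3,-27.1,195,100.4,-1)])
E
```

```text
[0.61449353 0.15309533 0.192112  ] fx 0.0 fy 0.2 fz 0.1
top (763.5, array([224., 263.]), 328.7, 314.9, 101.4, 51.5, 9.0)
top (784.0, array([159., 226.]), 419.6, 482.0, 103.9, 53.4, 32.1)
top (777.5, array([185., 211.]), 459.8, 418.7, 104.1, 54.2, 32.5)
top (690.5, array([224., 169.]), 570.8, 319.3, 99.8, 51.3, -62.4)
top (1176.5, array([279., 157.]), 603.0, 171.2, 99.6, 95.6, -62.4)
CALL 0.0012,-0.0309,-0.0008,0,0,-0.141,-1,0.0056,-0.0304,-0.0009,0.001,0,-0.141,-1,0.0098,-0.0294,-0.0008,0,0,-0.142,-1,0.0138,-0.0277,-0.0008,0.001,0,-0.141,-1,-0.0076,-0.025,-0.001,0,0,-0.141,-1,-0.004,-0.0258,-0.001,0,0,-0.141,-1,-0.0003,-0.0261,-0.001,0,0,-0.141,-1,0.0034,-0.0259,-0.001,0,0,-0.141,-1,0.0069,-0.0251,-0.001,0,0,-0.141,-1
end [470.3 -27.1 195. ]
```

Request:
arm_command --series '[0.001, -0.031, -0.001, 0, 0, -0.141, -1, 0.0055, -0.0305, -0.001, 0, 0, -0.141, -1, 0.01, -0.0295, -0.001, 0, 0, -0.142, -1, 0.014, -0.0275, -0.001, 0, 0, -0.141, -1, -0.0075, -0.025, -0.001, 0, 0, -0.141, -1, -0.004, -0.026, -0.001, 0, 0, -0.141, -1, -0.0005, -0.026, -0.001, 0, 0, -0.141, -1, 0.0035, -0.026, -0.001, 0, 0, -0.141, -1, 0.007, -0.025, -0.001, 0, 0, -0.141, -1, 0, 0, 0, 0, 0, 0, -1]'

```text
time_s: 39.08
ee_pos: [0.4685, -0.0291, 0.1939]
tool_rot: [0.281, -3.127, 0.0]
ft_force: [-0.2, -0.5, 0.6]
finger_gap: 1.001
grasp_force: 0.0
```

Request:
arm_command --series '[0, 0, 0, 0, 0, 0, -1, 0, 0, 0, 0, 0, 0, -1]'

```text
time_s: 39.33
ee_pos: [0.4695, -0.0264, 0.1944]
tool_rot: [0.285, -3.128, 0.0]
ft_force: [-0.4, -0.4, 0.4]
finger_gap: 1.004
grasp_force: 0.0
```

```bash
python3 - <<'E'
from fx import *
s=read_state(); print(s["ee_pos"],s["q"].round(2)); near((470.3,-27.1),save="pics/w12.png")
E
```

```text
[ 0.4695102  -0.02639646  0.19438292] [-0.62 -0.04  0.58  1.96  0.02  1.21  1.7 ]
(4980.0, array([259., 173.]), 472.5, -29.0, 114.0, 75.3, 8.0)
(4627.5, array([260., 167.]), 469.5, -27.8, 100.5, 50.2, 10.3)
(4547.5, array([260., 168.]), 469.4, -27.7, 100.4, 49.6, 10.5)
```

```bash
python3 - <<'E'
from fx import *
plan([(469.5,-27.8,70,100.4,-1),(469.5,-27.8,2.5,100.4,-1)])
plan([(469.5,-27.8,140,100.4,1),(500,100,140,70,1),(*fix(-3,-4.2),140,27.8,1)],pose=(np.array([469.5,-27.8,40])/1000,down(100.4)))
E
```

```text
CALL 0.0001,-0.0004,0.0415,0,0,0,-1,0.0001,-0.0004,0.0415,0,0,0,-1,0,-0.0004,0.0415,0,-0.001,0,-1,0,0,0.0337,0,0,0,-1,0,0,0.0338,0,0,0,-1
end [469.5 -27.8   2.5]
CALL 0,0,-0.0333,0,0,0,1,0,0,-0.0334,0,0,0,1,0,0,-0.0333,0,0,0,1,-0.0133,0.03,0,0,0,0.133,1,-0.0092,0.0316,0,0,0,0.133,1,-0.0049,0.0325,0,0,0,0.132,1,-0.0005,0.0328,0,0,0,0.133,1,-0.0162,0.018,0,0,0,0.147,1,-0.0134,0.0201,0,0,0,0.147,1,-0.0103,0.0219,0,0,0,0.147,1
CALL -0.007,0.0232,0,0,0,0.148,1,-0.0035,0.0239,0,0,0,0.147,1
end [606.9 156.7 140. ]
```

Request:
arm_command --series '[0, -0.0005, 0.0415, 0, 0, 0, -1, 0, -0.0005, 0.0415, 0, 0, 0, -1, 0, 0, 0.0415, 0, 0, 0, -1, 0, 0, 0.034, 0, 0, 0, -1, 0, 0, 0.0255, 0, 0, 0, -1, 0, 0, 0.008, 0, 0, 0, -1, 0, 0, 0, 0, 0, 0, -1, 0, 0, 0, 0, 0, 0, 1, 0, 0, 0, 0, 0, 0, 1, 0, 0, 0, 0, 0, 0, 1]'

```text
time_s: 40.62
ee_pos: [0.4705, -0.0281, 0.004]
tool_rot: [-0.284, 3.127, 0.001]
ft_force: [-3.9, 0.6, 11.8]
finger_gap: 0.563
grasp_force: 60.6
```

Request:
arm_command --series '[0, 0, 0, 0, 0, 0, 1, 0, 0, -0.01, 0, 0, 0, 1, 0, 0, -0.027, 0, 0, 0, 1, 0, 0, -0.033, 0, 0, 0, 1, 0, 0, -0.033, 0, 0, 0, 1, 0, 0, -0.034, 0, 0, 0, 1, -0.0135, 0.03, 0, 0, 0, 0.133, 1, -0.009, 0.0315, 0, 0, 0, 0.133, 1, -0.005, 0.0325, 0, 0, 0, 0.132, 1, -0.0005, 0.033, 0, 0, 0, 0.133, 1]'

```text
time_s: 41.88
ee_pos: [0.5007, 0.1005, 0.1406]
tool_rot: [0.554, 3.092, 0.001]
ft_force: [-0.6, -1.2, -0.6]
finger_gap: 0.568
grasp_force: 62.8
```

Request:
arm_command --series '[-0.016, 0.018, 0, 0, 0, 0.147, 1, -0.0135, 0.02, 0, 0, 0, 0.147, 1, -0.0105, 0.022, 0, 0, 0, 0.147, 1, -0.007, 0.023, 0, 0, 0, 0.148, 1, -0.0035, 0.024, 0, 0, 0, 0.147, 1, 0, 0, 0, 0, 0, 0, 1, 0, 0, 0, 0, 0, 0, 1]'

```text
time_s: 42.75
ee_pos: [0.6069, 0.1555, 0.14]
tool_rot: [-1.621, -2.691, 0.001]
ft_force: [-0.0, 0.1, -0.6]
finger_gap: 0.561
grasp_force: 62.8
```

```bash
python3 - <<'E'
from fx import *
s=read_state(); p,_=tcp(); print(p,rel(p),s["finger_gap"],s["grasp_force"],frc())
plan([(*fix(-1,-4.2),80,27.8,1),(*fix(-1,-4.2),35,27.8,1)])
E
```

```text
[0.60690601 0.15551959 0.14002518] (np.float64(-1.95), np.float64(-4.73)) 0.560852036240696 62.802608013153076 fx -0.1 fy 0.0 fz -0.6
CALL -0.0005,0.0003,0.03,0,0,0.001,1,-0.0004,0.0003,0.03,0,0,0,1,0,0,0.0225,0,0,0,1,0,0,0.0225,0,0,0,1
end [607.8 155.   35. ]
```

Request:
arm_command --series '[-0.0005, 0.0005, 0.03, 0, 0, 0.001, 1, -0.0005, 0.0005, 0.03, 0, 0, 0, 1, 0, 0, 0.03, 0, 0, 0, 1, 0, 0, 0.013, 0, 0, 0, 1, 0, 0, 0.002, 0, 0, 0, 1, 0, 0, 0, 0, 0, 0, 1, -0.0025, 0.001, 0, 0, 0, 0, 1, -0.001, 0.001, 0, 0, 0, 0, 1, 0, 0, 0, 0, 0, 0, 1, 0, 0, 0, 0, 0, 0, 1]'

```text
time_s: 44.0
ee_pos: [0.6121, 0.1535, 0.0349]
tool_rot: [1.624, 2.689, 0.0]
ft_force: [-1.0, -0.4, -0.4]
finger_gap: 0.561
grasp_force: 62.8
```

```bash
python3 - <<'E'
from fx import *
s=read_state(); p,_=tcp(); print(p,rel(p),s["finger_gap"],s["grasp_force"],frc())
E
```

```text
[0.61214899 0.15350512 0.03487347] (np.float64(2.28), np.float64(-1.03)) 0.560844388924626 62.814542055130005 fx -0.2 fy -1.1 fz -0.4
```

Request:
arm_command --series '[-0.0015, 0, 0, 0, 0, 0, 1, -0.001, 0, 0, 0, 0, 0, 1, 0, 0, 0, 0, 0, 0, 1, 0, 0, 0, 0, 0, 0, 1]'

```text
time_s: 44.5
ee_pos: [0.6125, 0.1528, 0.0347]
tool_rot: [-1.622, -2.688, -0.001]
ft_force: [-3.1, 4.7, 1.2]
finger_gap: 0.562
grasp_force: 62.9
```

```bash
python3 - <<'E'
from fx import *
s=read_state(); p,_=tcp(); print(p,rel(p),frc())
E
```

```text
[0.61251804 0.15276552 0.03467055] (np.float64(3.1), np.float64(-1.05)) fx -5.6 fy -0.5 fz 1.2
```

Contact comes at x≈3.0, the same as before. I back off 2.2 mm in command and lower.

Request:
arm_command --series '[0.0022, 0, 0, 0, 0, 0, 1, 0, 0, 0.002, 0, 0, 0, 1, 0, 0, 0.0015, 0, 0, 0, 1, 0, 0, 0, 0, 0, 0, 1, 0, 0, 0, 0, 0, 0, 1]'

```text
time_s: 45.12
ee_pos: [0.6123, 0.1529, 0.0313]
tool_rot: [1.625, 2.689, -0.0]
ft_force: [0.0, -0.5, -0.3]
finger_gap: 0.564
grasp_force: 62.8
```

```bash
python3 - <<'E'
from fx import *
s=read_state(); p,_=tcp(); print(p,rel(p),frc())
E
```

```text
[0.61234251 0.15292452 0.03126102] (np.float64(2.88), np.float64(-1.13)) fx 0.4 fy -0.2 fz -0.3
```

Request:
arm_command --series '[0, 0, 0, 0, 0, 0, -0.4, 0, 0, 0, 0, 0, 0, -0.4, 0, 0, 0, 0, 0, 0, -0.4, 0, 0, -0.01, 0, 0, 0, -0.4, 0, 0, -0.04, 0, 0, 0, -0.4, 0, 0, -0.06, 0, 0, 0, -0.4, 0, 0, -0.05, 0, 0, 0, -1, 0, 0, 0, 0, 0, 0, -1]'

```text
time_s: 46.12
ee_pos: [0.6147, 0.1534, 0.1967]
tool_rot: [1.622, 2.685, 0.01]
ft_force: [-0.8, 0.1, -0.9]
finger_gap: 1.0
grasp_force: 0.0
```

```bash
python3 - <<'E'
from fx import *
p,_=tcp(); print(p,frc())
near((612,155),zt=.042)
ci=camera_info("top"); im=snapshot("top")
for r in rects(im,ci,.015,amin=300): 
    if 95<r[4]<110: print("top",r)
plan([(328.5,315,195,99,-1)])
E
```

```text
[0.61472368 0.15335715 0.19673624] fx -0.4 fy -0.6 fz -0.9
top (760.5, array([224., 263.]), 328.8, 314.9, 101.1, 51.5, 9.1)
top (780.0, array([159., 226.]), 419.7, 481.9, 103.9, 53.1, 32.1)
top (772.5, array([185., 211.]), 459.9, 418.8, 104.0, 54.2, 32.5)
top (689.5, array([224., 169.]), 570.9, 319.3, 99.8, 51.3, -62.4)
top (1107.5, array([278., 157.]), 602.1, 173.1, 95.5, 95.4, -62.4)
CALL 0.0306,-0.0196,-0.0003,0,0,-0.138,-1,0.033,-0.0152,-0.0003,0,0,-0.138,-1,0.0347,-0.0105,-0.0004,0,0,-0.138,-1,0.0359,-0.0056,-0.0003,0,0,-0.138,-1,0.0363,-0.0006,-0.0004,0,0,-0.138,-1,0.036,0.0044,-0.0003,0,0,-0.138,-1,0.0351,0.0093,-0.0004,0,0,-0.139,-1,0.0334,0.0141,-0.0003,0,0.001,-0.138,-1,0.0312,0.0185,-0.0003,0.001,0,-0.139,-1
end [328.5 315.  195. ]
```

Request:
arm_command --series '[0.0305, -0.0195, -0.0005, 0, 0, -0.138, -1, 0.033, -0.015, -0.0005, 0, 0, -0.138, -1, 0.0345, -0.0105, -0.0005, 0, 0, -0.138, -1, 0.036, -0.0055, -0.0005, 0, 0, -0.138, -1, 0.0365, -0.0005, -0.0005, 0, 0, -0.138, -1, 0.036, 0.0045, -0.0005, 0, 0, -0.138, -1, 0.035, 0.0095, -0.0005, 0, 0, -0.139, -1, 0.0335, 0.014, 0, 0, 0, -0.138, -1, 0.031, 0.0185, 0, 0, 0, -0.139, -1, 0, 0, 0, 0, 0, 0, -1]'

```text
time_s: 47.48
ee_pos: [0.3263, 0.3162, 0.1937]
tool_rot: [0.256, -3.129, 0.002]
ft_force: [0.6, -0.3, 0.8]
finger_gap: 1.003
grasp_force: 0.0
```

Request:
arm_command --series '[0, 0, 0, 0, 0, 0, -1, 0, 0, 0, 0, 0, 0, -1]'

```text
time_s: 47.72
ee_pos: [0.3297, 0.3146, 0.1944]
tool_rot: [0.243, -3.132, 0.001]
ft_force: [-1.1, -0.4, 0.3]
finger_gap: 0.997
grasp_force: 0.0
```

```bash
python3 - <<'E'
from fx import *
s=read_state(); print(s["ee_pos"],s["q"].round(2)); near((328.5,315),save="pics/w13.png")
E
```

```text
[0.32966503 0.31458529 0.19442527] [-1.16 -0.05  0.29  1.98  0.02  1.21  0.85]
(4538.0, array([262., 166.]), 327.7, 315.2, 99.1, 49.4, 9.0)
```

```bash
python3 - <<'E'
from fx import *
plan([(328.2,315.1,70,99,-1),(328.2,315.1,2.5,99,-1)])
plan([(328.2,315.1,140,99,1),(*fix(-1,-4.2),140,27.8,1)],pose=(np.array([328.2,315.1,40])/1000,down(99)))
E
```

```text
CALL 0.0004,0.0002,0.0415,0,0,-0.001,-1,0.0005,0.0002,0.0415,0,0,-0.001,-1,0.0004,0.0003,0.0415,-0.001,0,0,-1,0,0,0.0338,0,0,0,-1,0,0,0.0337,0,0,0,-1
end [328.2 315.1   2.5]
CALL 0,0,-0.0333,0,0,0,1,0,0,-0.0334,0,0,0,1,0,0,-0.0333,0,0,0,1,-0.0279,-0.0224,0,0,0,0.138,1,-0.0307,-0.0184,0,0,0,0.138,1,-0.033,-0.014,0,0,0,0.138,1,-0.0346,-0.0093,0,0,0,0.138,1,-0.0355,-0.0045,0,0,0,0.138,1,-0.0358,0.0005,0,0,0,0.138,1,-0.0354,0.0054,0,0,0,0.138,1
CALL -0.0343,0.0102,0,0,0,0.138,1,-0.0326,0.0147,0,0,0,0.139,1
end [607.8 154.9 140. ]
```

Request:
arm_command --series '[0.0005, 0, 0.0415, 0, 0, -0.001, -1, 0.0005, 0.0005, 0.0415, 0, 0, -0.001, -1, 0, 0, 0.0415, 0, 0, 0, -1, 0, 0, 0.034, 0, 0, 0, -1, 0, 0, 0.0255, 0, 0, 0, -1, 0, 0, 0.008, 0, 0, 0, -1, 0, 0, 0, 0, 0, 0, -1, 0, 0, 0, 0, 0, 0, 1, 0, 0, 0, 0, 0, 0, 1, 0, 0, 0, 0, 0, 0, 1]'

```text
time_s: 49.02
ee_pos: [0.3284, 0.3162, 0.0041]
tool_rot: [-0.25, 3.131, 0.002]
ft_force: [-2.2, -2.6, 11.4]
finger_gap: 0.559
grasp_force: 61.0
```

Request:
arm_command --series '[0, 0, 0, 0, 0, 0, 1, 0, 0, -0.01, 0, 0, 0, 1, 0, 0, -0.0275, 0, 0, 0, 1, 0, 0, -0.0335, 0, 0, 0, 1, 0, 0, -0.0335, 0, 0, 0, 1, 0, 0, -0.033, 0, 0, 0, 1, -0.028, -0.0225, 0, 0, 0, 0.138, 1, -0.0305, -0.0185, 0, 0, 0, 0.138, 1, -0.033, -0.014, 0, 0, 0, 0.138, 1, -0.0345, -0.0095, 0, 0, 0, 0.138, 1]'

```text
time_s: 50.28
ee_pos: [0.453, 0.2438, 0.1411]
tool_rot: [0.62, 3.08, 0.001]
ft_force: [0.9, 0.6, -0.6]
finger_gap: 0.562
grasp_force: 62.8
```

Request:
arm_command --series '[-0.0355, -0.0045, 0, 0, 0, 0.138, 1, -0.036, 0.0005, 0, 0, 0, 0.138, 1, -0.0355, 0.0055, 0, 0, 0, 0.138, 1, -0.0345, 0.01, 0, 0, 0, 0.138, 1, -0.0325, 0.0145, 0, 0, 0, 0.139, 1, 0, 0, 0, 0, 0, 0, 1, 0, 0, 0, 0, 0, 0, 1]'

```text
time_s: 51.15
ee_pos: [0.6072, 0.1557, 0.1405]
tool_rot: [-1.619, -2.692, 0.0]
ft_force: [-0.4, 1.0, -0.6]
finger_gap: 0.561
grasp_force: 62.9
```

```bash
python3 - <<'E'
from fx import *
s=read_state(); p,_=tcp(); print(p,rel(p),s["finger_gap"],s["grasp_force"],frc())
plan([(*fix(-1,-4.2),90,27.8,1),(*fix(-1,-4.2),50,27.8,1)])
E
```

```text
[0.6072097  0.15567845 0.14047234] (np.float64(-1.95), np.float64(-4.39)) 0.5605148696950415 62.859867811203 fx -1.0 fy 0.1 fz -0.6
CALL -0.0005,0.0001,0.0252,0,0,0.001,1,-0.0005,0.0001,0.0253,0,0,0.002,1,0,0,0.04,0,0,0,1
end [607.8 154.9  50. ]
```

Request:
arm_command --series '[-0.0005, 0, 0.025, 0, 0, 0.001, 1, -0.0005, 0, 0.0255, 0, 0, 0.001, 1, 0, 0, 0.025, 0, 0, 0, 1, 0, 0, 0.012, 0, 0, 0, 1, 0, 0, 0.003, 0, 0, 0, 1, 0, 0, 0, 0, 0, 0, 1, -0.0025, 0.0015, 0, 0, 0, 0, 1, -0.001, 0.0015, 0, 0, 0, 0, 1, -0.0015, 0, 0, 0, 0, 0, 1, 0, 0, 0, 0, 0, 0, 1]'

```text
time_s: 52.4
ee_pos: [0.6128, 0.1528, 0.05]
tool_rot: [-1.621, -2.689, -0.001]
ft_force: [-2.8, 5.2, 1.7]
finger_gap: 0.561
grasp_force: 63.1
```

Request:
arm_command --series '[0, 0, 0, 0, 0, 0, 1, 0, 0, 0, 0, 0, 0, 1]'

```text
time_s: 52.65
ee_pos: [0.6128, 0.1528, 0.05]
tool_rot: [-1.621, -2.69, -0.001]
ft_force: [-4.1, 4.0, 1.1]
finger_gap: 0.566
grasp_force: 63.1
```

```bash
python3 - <<'E'
from fx import *
s=read_state(); p,_=tcp(); print(p,rel(p),s["finger_gap"],s["grasp_force"],frc())
E
```

```text
[0.61277053 0.15277905 0.05003708] (np.float64(3.21), np.float64(-0.82)) 0.5660082711011026 63.12129020690918 fx -5.5 fy -1.8 fz 1.1
```

Request:
arm_command --series '[0.0024, -0.0012, 0, 0, 0, 0, 1, 0, 0, 0.002, 0, 0, 0, 1, 0, 0, 0.0015, 0, 0, 0, 1, 0, 0, 0, 0, 0, 0, 1, 0, 0, 0, 0, 0, 0, 1]'

```text
time_s: 53.28
ee_pos: [0.6111, 0.1527, 0.0463]
tool_rot: [1.623, 2.689, -0.0]
ft_force: [0.5, -0.6, 0.8]
finger_gap: 0.568
grasp_force: 63.0
```

```bash
python3 - <<'E'
from fx import *
s=read_state(); p,_=tcp(); print(p,rel(p),frc())
# next: after release and rise to z~.2: go over the plate
P=(570.9,319.3)
plan([(*P,195,27.8,-1)],pose=(np.array([*p[:2],.2]),down(27.8)))
E
```

```text
[0.61105111 0.15266995 0.04629875] (np.float64(2.5), np.float64(-2.39)) fx 0.8 fy 0.1 fz 0.8
CALL 0.0415,0.0105,0.0013,0,0,0,-1,0.0415,0.0106,0.0012,0,0,0,-1,0.0416,0.0105,0.0013,0,0,0,-1,0.0415,0.0106,0.0012,0,0,0,-1
end [570.9 319.3 195. ]
```

Request:
arm_command --series '[0, 0.0012, 0, 0, 0, 0, 1, 0, 0, 0, 0, 0, 0, 1, 0, 0, 0, 0, 0, 0, -0.4, 0, 0, 0, 0, 0, 0, -0.4, 0, 0, 0, 0, 0, 0, -0.4, 0, 0, -0.01, 0, 0, 0, -0.4, 0, 0, -0.045, 0, 0, 0, -0.4, 0, 0, -0.05, 0, 0, 0, -0.4, 0, 0, -0.05, 0, 0, 0, -1, 0, 0, 0, 0, 0, 0, -1]'

```text
time_s: 54.52
ee_pos: [0.6144, 0.1536, 0.2066]
tool_rot: [1.621, 2.685, 0.01]
ft_force: [0.5, 0.1, 0.0]
finger_gap: 1.004
grasp_force: 0.0
```

Request:
arm_command --series '[0.0415, 0.0105, 0, 0, 0, 0, -1, 0, 0, 0, 0, 0, 0, -1, 0, 0, 0, 0, 0, 0, -1]'

```text
time_s: 54.9
ee_pos: [0.6018, 0.1948, 0.201]
tool_rot: [1.623, 2.69, -0.001]
ft_force: [-0.0, 0.4, 0.3]
finger_gap: 0.998
grasp_force: 0.0
```

```bash
python3 - <<'E'
from fx import *
p,_=tcp(); print(p,rel(p),frc())
ci=camera_info("wrist"); im=snapshot("wrist"); np.save("w14.npy",im)
cv2.imwrite("pics/w14.png",cv2.resize(im[100:384,100:420,::-1],None,fx=2,fy=2,interpolation=cv2.INTER_CUBIC))
import pickle; pickle.dump(ci,open("w14.pkl","wb"))
print(proj(ci,[[*fix(-50,0)/1000,.057],[*fix(50,0)/1000,.057],[*fix(0,-25)/1000,.057]]))
P=(570.9,319.3); plan([(*P,195,27.8,-1)])
near(P,zt=.01)
E
```

```text
[0.60176256 0.19482696 0.20099888] (np.float64(-39.12), np.float64(9.05)) fx -0.3 fy 0.1 fz 0.3
[[251.36345067 168.99695991]
 [252.32682982 265.84361451]
 [225.68069328 219.92673801]]
CALL 0.0417,0.0102,0.002,0,0,0,-1,0.0418,0.0103,0.002,0,0,-0.001,-1,0.0417,0.0103,0.002,-0.001,0.001,0,-1
end [570.9 319.3 195. ]
```

View pics/w14.png

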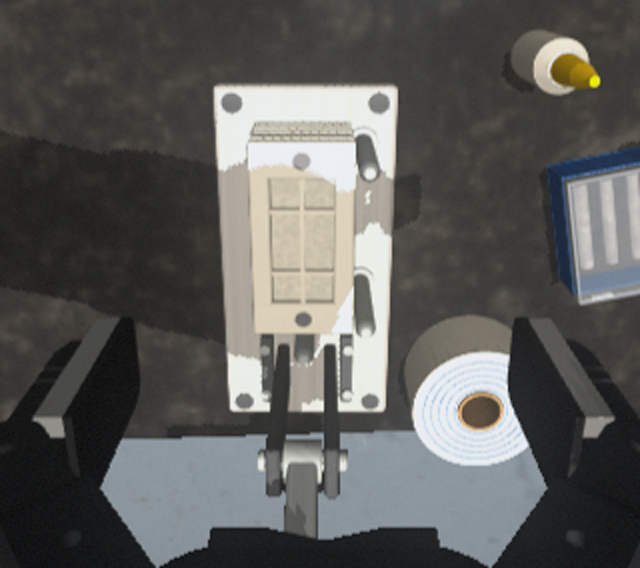

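The pile of three is square: top corners (249,143), (355,143) and (253,332), and dots (302,161) and (303,319), with its side by the posts. Now I fetch the plate.

Request:
arm_command --series '[0.0415, 0.01, 0.002, 0, 0, 0, -1, 0.042, 0.0105, 0.002, 0, 0, 0, -1, 0.0415, 0.0105, 0.002, 0, 0, 0, -1, 0, 0, 0, 0, 0, 0, -1, 0, 0, 0, 0, 0, 0, -1]'

```text
time_s: 55.62
ee_pos: [0.5717, 0.3188, 0.1953]
tool_rot: [1.624, 2.688, -0.001]
ft_force: [-0.6, -0.1, -0.4]
finger_gap: 0.999
grasp_force: 0.0
```

```bash
python3 - <<'E'
from fx import *
import pickle
ci=pickle.load(open("w14.pkl","rb")); f=lambda c:np.array([100,100])+(np.array(c)+.5)/2-.5
for n,z,px in(("dots",.057,[[302,161],[303,319]]),("base",.012,[[214,86],[398,86],[387,411],[230,411]])):
    print(n,[tuple(map(float,rel(q))) for q in ray(ci,f(px),z)])
p,_=tcp(); print(p,frc()); near((571,319),zt=.01)
plan([(570.9,319.3,60,27.8,-1)])
E
```

```text
dots [(-39.41, -0.66), (42.5, -1.01)]
base [(-66.12, -46.66), (-66.14, 47.18), (131.78, 47.87), (131.81, -47.6)]
[0.57168467 0.31876595 0.19526212] fx -0.2 fy -0.5 fz -0.4
(4422.0, array([262., 165.]), 571.8, 320.1, 99.7, 49.8, -62.3)
(4308.0, array([262., 165.]), 571.6, 320.6, 98.6, 49.5, -62.3)
(4277.5, array([262., 165.]), 571.8, 320.2, 97.6, 49.4, -62.3)
CALL 0.0004,-0.0001,0.0339,0,0,-0.001,-1,0.0004,-0.0001,0.0338,0,0,-0.001,-1,0.0004,-0.0001,0.0339,0,0,0,-1,0.0004,-0.0001,0.0338,0,0.001,-0.001,-1
end [570.9 319.4  60. ]
```

```bash
python3 - <<'E'
from fx import *
P=(571.7,320.3); plan([(*P,60,27.8,-1),(*P,0.5,27.8,-1)])
T=fix(1.7,-1.4); print(T)
plan([(*P,120,27.8,1),(*T,120,27.8,1),(*T,63,27.8,1)],pose=(np.array([*P,.0405])/np.array([1000,1000,1]),down(27.8)))
E
```

```text
CALL 0.0005,0.0002,0.0339,0,0,-0.001,-1,0.0005,0.0002,0.0338,0,0,-0.001,-1,0.0005,0.0002,0.0339,0,0,0,-1,0.0006,0.0001,0.0338,0,0.001,-0.001,-1,0,0,0.0298,0,0,0,-1,0,0,0.0297,0,0,0,-1
end [5.717e+02 3.203e+02 5.000e-01]
[611.55444392 153.84327105]
CALL 0,0,-0.0397,0,0,0,1,0,0,-0.0398,0,0,0,1,-0.0415,-0.0106,0,0,0,0,1,-0.0414,-0.0106,0,0,0,0,1,-0.0415,-0.0106,0,0,0,0,1,-0.0414,-0.0106,0,0,0,0,1,0,0,0.0285,0,0,0,1,0,0,0.0285,0,0,0,1
end [611.5 153.9  63. ]
```

Request:
arm_command --series '[0.0005, 0, 0.034, 0, 0, -0.001, -1, 0.0005, 0.0005, 0.034, 0, 0, -0.001, -1, 0.0005, 0, 0.034, 0, 0, 0, -1, 0.0005, 0, 0.0335, 0, 0, 0, -1, 0, 0, 0.04, 0, 0, 0, -1, 0, 0, 0.015, 0, 0, 0, -1, 0, 0, 0.0045, 0, 0, 0, -1, 0, 0, 0, 0, 0, 0, -1]'

```text
time_s: 56.68
ee_pos: [0.5715, 0.3221, 0.0015]
tool_rot: [1.621, 2.69, 0.002]
ft_force: [-0.1, 0.3, -0.2]
finger_gap: 1.0
grasp_force: 0.0
```

Request:
arm_command --series '[0, 0, 0, 0, 0, 0, 1, 0, 0, 0, 0, 0, 0, 1, 0, 0, 0, 0, 0, 0, 1, 0, 0, 0, 0, 0, 0, 1]' --squeeze 80

```text
time_s: 57.18
ee_pos: [0.5711, 0.3226, 0.0019]
tool_rot: [1.62, 2.691, 0.002]
ft_force: [-2.7, -0.9, 8.7]
finger_gap: 0.552
grasp_force: 81.4
```

Request:
arm_command --series '[0, 0, -0.01, 0, 0, 0, 1, 0, 0, -0.03, 0, 0, 0, 1, 0, 0, -0.04, 0, 0, 0, 1, 0, 0, -0.04, 0, 0, 0, 1, 0, 0, 0, 0, 0, 0, 1]'

```text
time_s: 57.8
ee_pos: [0.5724, 0.3229, 0.1241]
tool_rot: [1.619, 2.689, 0.008]
ft_force: [0.4, -0.4, -3.2]
finger_gap: 0.551
grasp_force: 83.4
```

```bash
python3 - <<'E'
from fx import *
s=read_state(); p,_=tcp(); print(p,s["finger_gap"],s["grasp_force"],frc())
T=fix(1.7,-1.4)
plan([(*T,120,27.8,1),(*T,64,27.8,1)])
E
```

```text
[0.57240234 0.32293076 0.12405416] 0.5509890729568013 83.44064712524414 fx 0.6 fy 0.2 fz -3.2
CALL -0.0419,-0.0111,0.0009,0.001,0,0,1,-0.042,-0.0111,0.0009,0.002,0,0.001,1,-0.0419,-0.0111,0.001,0.001,0,0,1,-0.042,-0.0111,0.0009,0.002,-0.001,0.001,1,0,0,0.028,0,0,0,1,0,0,0.028,0,0,0,1
end [611.6 153.8  64. ]
```

Request:
arm_command --series '[-0.0415, -0.011, 0, 0, 0, 0.001, 1, -0.0415, -0.011, 0, 0, 0, 0, 1, -0.0415, -0.011, 0, 0, 0, 0.001, 1, -0.041, -0.011, 0, 0, 0, 0, 1, 0, 0, 0, 0, 0, 0, 1, 0, 0, 0, 0, 0, 0, 1]'

```text
time_s: 58.55
ee_pos: [0.6082, 0.1556, 0.1192]
tool_rot: [-1.622, -2.688, 0.002]
ft_force: [0.2, -0.1, -3.7]
finger_gap: 0.551
grasp_force: 83.4
```

```bash
python3 - <<'E'
from fx import *
s=read_state(); p,_=tcp(); print(p,rel(p),s["finger_gap"],s["grasp_force"],frc())
T=fix(-.6,-1.4)
plan([(*T,64,27.8,1)])
E
```

```text
[0.60818115 0.15559027 0.11921408] (np.float64(-1.42), np.float64(-3.57)) 0.5510745459567973 83.42085242271423 fx 0.2 fy 0.1 fz -3.7
CALL -0.0004,0.0011,0.0276,-0.001,0,0,1,-0.0005,0.0011,0.0276,-0.001,-0.001,0,1
end [610.5 155.8  64. ]
```

Request:
arm_command --series '[-0.0005, 0.001, 0.0275, 0, 0, 0, 1, -0.0005, 0.001, 0.022, 0, 0, 0, 1, 0, 0, 0.006, 0, 0, 0, 1, 0, 0, 0, 0, 0, 0, 1, 0, 0, 0.002, 0, 0, 0, 1, 0, 0, 0, 0, 0, 0, 1, 0, 0, 0, 0, 0, 0, 1]'

```text
time_s: 59.42
ee_pos: [0.6114, 0.156, 0.0634]
tool_rot: [1.622, 2.69, 0.002]
ft_force: [-0.8, 3.5, -2.6]
finger_gap: 0.549
grasp_force: 83.6
```

```bash
python3 - <<'E'
from fx import *
s=read_state(); p,_=tcp(); print(p,rel(p),s["finger_gap"],s["grasp_force"],frc())
E
```

```text
[0.61144678 0.15599721 0.06338542] (np.float64(-0.26), np.float64(-0.49)) 0.5487823996709201 83.61129641532898 fx -3.5 fy 0.9 fz -2.6
```

Request:
arm_command --series '[0.0018, -0.0007, 0, 0, 0, 0, 1, 0, 0, 0.002, 0, 0, 0, 1, 0, 0, 0, 0, 0, 0, 1, 0, 0, 0, 0, 0, 0, 1]'

```text
time_s: 59.92
ee_pos: [0.6098, 0.1564, 0.0607]
tool_rot: [1.623, 2.69, -0.0]
ft_force: [-0.9, 0.0, -3.3]
finger_gap: 0.548
grasp_force: 83.5
```

```bash
python3 - <<'E'
from fx import *
s=read_state(); p,_=tcp(); print(p,rel(p),frc())
E
```

```text
[0.60983494 0.15636953 0.0607477 ] (np.float64(-1.34), np.float64(-1.74)) fx -0.4 fy -0.8 fz -3.3
```

Request:
arm_command --series '[0, 0, 0.0015, 0, 0, 0, 1, 0, 0, 0, 0, 0, 0, 1, 0, 0, 0.001, 0, 0, 0, 1, 0, 0, 0, 0, 0, 0, 1, 0, 0, 0, 0, 0, 0, 1]'

```text
time_s: 60.55
ee_pos: [0.6099, 0.1566, 0.0589]
tool_rot: [-1.623, -2.69, -0.0]
ft_force: [-4.8, -1.4, 6.3]
finger_gap: 0.551
grasp_force: 84.5
```

```bash
python3 - <<'E'
from fx import *
s=read_state(); p,_=tcp(); print(p,rel(p),frc())
E
```

```text
[0.6098588  0.15658291 0.05891773] (np.float64(-1.51), np.float64(-1.62)) fx -1.0 fy -4.9 fz 6.3
```

Request:
arm_command --series '[0, 0, -0.001, 0, 0, 0, 1, 0, 0, 0, 0, 0, 0, -0.4, 0, 0, 0, 0, 0, 0, -0.4, 0, 0, 0, 0, 0, 0, -0.4, 0, 0, -0.01, 0, 0, 0, -0.4, 0, 0, -0.045, 0, 0, 0, -0.4, 0, 0, -0.05, 0, 0, 0, -0.4, 0, 0, -0.05, 0, 0, 0, -1, 0, 0, 0, 0, 0, 0, -1, 0, 0, 0, 0, 0, 0, -1]'

```text
time_s: 61.8
ee_pos: [0.6097, 0.1566, 0.2145]
tool_rot: [-1.623, -2.69, -0.001]
ft_force: [-0.7, 0.7, -0.4]
finger_gap: 1.0
grasp_force: 0.0
```

```bash
python3 - <<'E'
from fx import *
p,_=tcp(); print(p,frc())
ci=camera_info("wrist"); im=snapshot("wrist"); np.save("w15.npy",im)
g=cv2.cvtColor(im,cv2.COLOR_RGB2GRAY)
# plate mark: dark disc; end dots
pts=proj(ci,[[*fix(x,0)/1000,.067] for x in(2,-39,43)]).astype(int); print(pts)
for (u,v),h in zip(pts,(16,8,8)):
    w=cv2.GaussianBlur(g[v-h:v+h,u-h:u+h],(3,3),0); t,m=cv2.threshold(w,0,255,cv2.THRESH_BINARY_INV+cv2.THRESH_OTSU)
    n,l,st,ce=cv2.connectedComponentsWithStats(m)
    for i in range(1,n):
        if st[i,4]>12: print(t,st[i].tolist(),[float(q) for q in rel(ray(ci,ce[i]+[u-h,v-h],.067)[0])])
# edges: gradient across the plate at a few rows/cols (fixture coords, z=67)
for nm,L in(("-y",[(x,-35,x,-15) for x in(-30,0,20)]),("+y",[(x,15,x,35) for x in(-20,0,15)]),("-x",[(-60,y,-40,y) for y in(-15,0,15)])):
    out=[]
    for a,b,c,d in L:
        tt=np.linspace(0,1,81); q=np.array([fix(a+(c-a)*k,b+(d-b)*k) for k in tt])/1000
        uv=proj(ci,np.c_[q,np.full(81,.067)]).astype(np.float32)
        v=cv2.remap(cv2.GaussianBlur(g,(3,3),0),uv[:,:1],uv[:,1:],cv2.INTER_LINEAR)[:,0].astype(float)
        k=np.abs(v[4:]-v[:-4]).argmax()+2; out.append(round(float((b+(d-b)*tt[k]) if nm!="-x" else (a+(c-a)*tt[k])),1))
    print(nm,out)
E
```

```text
[0.60966948 0.15661525 0.21446925] fx -0.9 fy -0.3 fz -0.4
[[263 183]
 [263 139]
 [263 223]]
181.0 [0, 3, 32, 29, 729] [3.63, -2.37]
195.0 [3, 4, 8, 7, 46] [-40.05, -1.84]
128.0 [3, 5, 7, 7, 38] [41.84, -2.1]
-y [-27.5, -26.0, -27.8]
+y [21.5, 21.8, 22.0]
-x [-48.5, -48.5, -48.5]
```

The plate's centre is about 1 mm in x and 2 mm in y from the nest and square, so it is within tolerance. Now the weighted arm.

```bash
python3 - <<'E'
from fx import *
plan([(*fix(0,-41),310,117.8,-1),(631.7,30.3,310,117.8,-1),(631.7,30.3,246,117.8,-1)])
E
```

```text
CALL -0.0002,-0.0035,-0.0088,0,0,-0.143,-1,0.0003,-0.0035,-0.0088,0,0,-0.143,-1,0.0009,-0.0035,-0.0087,0,0,-0.143,-1,0.0013,-0.0033,-0.0088,0,0,-0.143,-1,0.0018,-0.0031,-0.0087,0,0,-0.143,-1,0.0022,-0.0028,-0.0088,0,0,-0.143,-1,0.0026,-0.0024,-0.0087,0,0,-0.143,-1,0.0029,-0.002,-0.0088,0,0,-0.142,-1,0.0031,-0.0016,-0.0087,0,0,-0.143,-1,0.0034,-0.0012,-0.0088,0,-0.001,-0.142,-1
CALL 0.0035,-0.0007,-0.0087,0,0,-0.143,-1,0.0001,-0.0401,0,0,0,0,-1,0,-0.0401,0,0,0,0,-1,0.0001,-0.0401,0,0,0,0,-1,0,0,0.032,0,0,0,-1,0,0,0.032,0,0,0,-1
end [631.7  30.3 246. ]
```

Request:
arm_command --series '[0, -0.0035, -0.009, 0, 0, -0.143, -1, 0.0005, -0.0035, -0.009, 0, 0, -0.143, -1, 0.001, -0.0035, -0.0085, 0, 0, -0.143, -1, 0.0015, -0.0035, -0.009, 0, 0, -0.143, -1, 0.002, -0.003, -0.0085, 0, 0, -0.143, -1, 0.002, -0.003, -0.009, 0, 0, -0.143, -1, 0.0025, -0.0025, -0.0085, 0, 0, -0.143, -1, 0.003, -0.002, -0.009, 0, 0, -0.142, -1, 0.003, -0.0015, -0.0085, 0, 0, -0.143, -1, 0.0035, -0.001, -0.009, 0, 0, -0.142, -1]'

```text
time_s: 63.1
ee_pos: [0.5779, 0.139, 0.3011]
tool_rot: [0.542, -3.092, 0.001]
ft_force: [-0.1, 0.5, -0.7]
finger_gap: 1.0
grasp_force: 0.0
```

Request:
arm_command --series '[0.0035, -0.0005, -0.0085, 0, 0, -0.143, -1, 0, 0, 0, 0, 0, 0, -1, 0, 0, 0, 0, 0, 0, -1]'

```text
time_s: 63.48
ee_pos: [0.5752, 0.1375, 0.3097]
tool_rot: [0.749, -3.049, 0.0]
ft_force: [-0.1, 0.7, 0.6]
finger_gap: 1.003
grasp_force: 0.0
```

```bash
python3 - <<'E'
from fx import *
p,_=tcp(); print(p,rel(p),frc())
ci=camera_info("wrist"); im=snapshot("wrist")
# expected handle axis ends and any dark handle blob
e=proj(ci,[[*fix(119,-66)/1000,.262],[*fix(119,-12)/1000,.262]]); print(e)
plan([(631.7,30.3,310,117.8,-1),(631.7,30.3,246,117.8,-1)])
E
```

```text
[0.57519003 0.13745078 0.30972537] (np.float64(-0.76), np.float64(-41.21)) fx -0.6 fy 0.2 fz 0.6
[[ 64.43142497 185.3941768 ]
 [ 80.42558566 263.16026375]]
CALL -0.0001,-0.0404,-0.0001,0,-0.001,-0.001,-1,-0.0001,-0.0404,-0.0001,0,0,-0.001,-1,0,-0.0404,0,0,-0.001,-0.001,-1,0,0,0.032,0,0,0,-1,0,0,0.032,0,0,0,-1
end [631.7  30.3 246. ]
```

Request:
arm_command --series '[0, -0.0405, 0, 0, 0, -0.001, -1, 0, -0.0405, 0, 0, 0, -0.001, -1, 0, -0.0405, 0, 0, 0, -0.001, -1, 0, 0, 0, 0, 0, 0, -1, 0, 0, 0.025, 0, 0, 0, -1, 0, 0, 0.025, 0, 0, 0, -1, 0, 0, 0.014, 0, 0, 0, -1, 0, 0, 0, 0, 0, 0, -1]'

```text
time_s: 64.53
ee_pos: [0.6316, 0.0307, 0.2459]
tool_rot: [0.759, -3.047, -0.0]
ft_force: [0.0, 0.1, -0.1]
finger_gap: 1.004
grasp_force: 0.0
```

Request:
arm_command --series '[0, 0, 0, 0, 0, 0, 1, 0, 0, 0, 0, 0, 0, 1, 0, 0, 0, 0, 0, 0, 1, 0, 0, 0, 0, 0, 0, 1, 0, 0, 0, 0, 0, 0, 1, 0, 0, 0, 0, 0, 0, 1]' --squeeze 40

```text
time_s: 65.28
ee_pos: [0.6325, 0.0298, 0.2473]
tool_rot: [-0.759, 3.048, -0.0]
ft_force: [1.4, -1.0, 3.8]
finger_gap: 0.17
grasp_force: 39.1
```

```bash
python3 - <<'E'
from fx import *
s=read_state(); p,_=tcp(); print(p,rel(p),s["finger_gap"],s["grasp_force"],frc())
x,y=rel(p); H=95+3.2
a0=np.arccos((H-x)/170); print("a0",a0, "z check",.093+.17*np.sin(a0)-.0187)
A=np.linspace(a0,0.06,19); A=np.concatenate([A,[.02]])
px=None; rows=[]
for a,b in zip(A[:-1],A[1:]):
    dx=170*(np.cos(a)-np.cos(b)); dz=170*(np.sin(b)-np.sin(a)); rows.append((0,round(-dx/1000,4),round(-dz/1000,4)))
for i in range(0,len(rows),10): print(",".join("%g,%g,%g,0,0,0,1"%r for r in rows[i:i+10]))
E
```

```text
[0.63246799 0.02979233 0.24729322] (np.float64(121.19), np.float64(-40.76)) 0.16996722085535618 39.11873281002045 fx 1.5 fy 0.7 fz 3.8
a0 1.7064472611003962 z check 0.2427382970111014
0,0.0155,-0.0014,0,0,0,1,0,0.0155,0,0,0,0,1,0,0.0155,0.0014,0,0,0,1,0,0.0153,0.0029,0,0,0,1,0,0.015,0.0042,0,0,0,1,0,0.0145,0.0056,0,0,0,1,0,0.0139,0.0069,0,0,0,1,0,0.0132,0.0081,0,0,0,1,0,0.0125,0.0093,0,0,0,1,0,0.0115,0.0104,0,0,0,1
0,0.0106,0.0114,0,0,0,1,0,0.0095,0.0123,0,0,0,1,0,0.0083,0.0131,0,0,0,1,0,0.0071,0.0138,0,0,0,1,0,0.0058,0.0144,0,0,0,1,0,0.0044,0.0149,0,0,0,1,0,0.003,0.0152,0,0,0,1,0,0.0016,0.0155,0,0,0,1,0,0.0003,0.0068,0,0,0,1
```

Request:
arm_command --series '[0, 0.0155, -0.0015, 0, 0, 0, 1, 0, 0.0155, 0, 0, 0, 0, 1, 0, 0.0155, 0.0015, 0, 0, 0, 1, 0, 0.0155, 0.003, 0, 0, 0, 1, 0, 0.015, 0.004, 0, 0, 0, 1, 0, 0.0145, 0.0055, 0, 0, 0, 1, 0, 0.014, 0.007, 0, 0, 0, 1, 0, 0.013, 0.008, 0, 0, 0, 1, 0, 0.0125, 0.0095, 0, 0, 0, 1, 0, 0.0115, 0.0105, 0, 0, 0, 1]'

```text
time_s: 66.53
ee_pos: [0.5654, 0.1574, 0.1987]
tool_rot: [-0.76, 3.047, 0.001]
ft_force: [9.1, 2.6, -1.8]
finger_gap: 0.17
grasp_force: 39.2
```

Request:
arm_command --series '[0, 0.0105, 0.0115, 0, 0, 0, 1, 0, 0.0095, 0.0125, 0, 0, 0, 1, 0, 0.0085, 0.013, 0, 0, 0, 1, 0, 0.007, 0.014, 0, 0, 0, 1, 0, 0.006, 0.0145, 0, 0, 0, 1, 0, 0.0045, 0.015, 0, 0, 0, 1, 0, 0.003, 0.015, 0, 0, 0, 1, 0, 0.0005, 0.007, 0, 0, 0, 1, 0, 0, 0, 0, 0, 0, 1, 0, 0, 0, 0, 0, 0, 1]'

```text
time_s: 67.78
ee_pos: [0.5429, 0.2004, 0.0964]
tool_rot: [-0.759, 3.046, -0.0]
ft_force: [9.5, 2.2, -3.1]
finger_gap: 0.171
grasp_force: 39.1
```

```bash
python3 - <<'E'
from fx import *
s=read_state(); p,_=tcp(); print(p,rel(p),s["finger_gap"],s["grasp_force"],frc())
x,_=rel(p); print(np.arcsin((p[2]-.0473-.1727+.1270)/.17) , (p[2]-(.2473-.17*np.sin(1.7064)))/.17)
E
```

```text
[0.54292972 0.20039993 0.09640125] (np.float64(-71.49), np.float64(-40.39)) 0.17104779283724397 39.07873213291168 fx 2.5 fy 9.5 fz -3.1
0.020008695537613017 0.10318020375988267
```

Request:
arm_command --series '[0, 0.0005, 0.006, 0, 0, 0, 1, 0, 0.0005, 0.006, 0, 0, 0, 1, 0, 0, 0.002, 0, 0, 0, 1, 0, 0, 0, 0, 0, 0, 1, 0, 0, 0, 0, 0, 0, 1]'

```text
time_s: 68.4
ee_pos: [0.5425, 0.2011, 0.0825]
tool_rot: [-0.759, 3.046, -0.0]
ft_force: [10.8, 2.5, -3.3]
finger_gap: 0.169
grasp_force: 39.1
```

Request:
arm_command --series '[0, 0, 0.002, 0, 0, 0, 1, 0, 0, 0.001, 0, 0, 0, 1, 0, 0, 0, 0, 0, 0, 1]'

```text
time_s: 68.78
ee_pos: [0.5425, 0.2011, 0.0796]
tool_rot: [-0.759, 3.046, -0.0]
ft_force: [9.7, 2.0, -3.6]
finger_gap: 0.169
grasp_force: 39.1
```

Request:
arm_command --series '[0, 0, 0.001, 0, 0, 0, 1, 0, 0, 0, 0, 0, 0, -0.3, 0, 0, 0, 0, 0, 0, -0.3, 0, 0, 0, 0, 0, 0, -0.3, 0, 0, 0, 0, 0, 0, -0.3, 0, 0, -0.02, 0, 0, 0, -0.3, 0, 0, -0.04, 0, 0, 0, -0.3, 0, 0, -0.05, 0, 0, 0, -0.3, 0, 0, -0.05, 0, 0, 0, -1, 0, 0, 0, 0, 0, 0, -1]'

```text
time_s: 70.03
ee_pos: [0.5436, 0.2011, 0.2431]
tool_rot: [-0.757, 3.042, 0.003]
ft_force: [0.5, 1.3, -0.3]
finger_gap: 0.999
grasp_force: 0.0
```

Request:
arm_command --series '[0.03, 0, -0.04, 0, 0, 0, -1, 0.03, 0, 0, 0, 0, 0, -1, 0, 0, 0, 0, 0, 0, -1, 0, 0, 0, 0, 0, 0, -1, 0, 0, 0, 0, 0, 0, -1, 0, 0, 0, 0, 0, 0, -1]'

```text
time_s: 70.78
ee_pos: [0.4889, 0.1725, 0.2783]
tool_rot: [0.759, -3.048, 0.001]
ft_force: [-1.1, -0.2, 0.1]
finger_gap: 0.996
grasp_force: 0.0
```

```bash
python3 - <<'E'
from fx import *
p,_=tcp(); print(p,frc())
ci=camera_info("wrist"); im=snapshot("wrist"); np.save("w16.npy",im); print(camera_info("wrist")["rvec"])
hsv=cv2.cvtColor(im,cv2.COLOR_RGB2HSV); v=hsv[...,2]
# handle: black blob near its expected line at rest (angle 0: fixture x 95+1.5-170, z .093)
for dx in(0,):
    e=proj(ci,[[*fix(-72,-66)/1000,.093],[*fix(-72,-12)/1000,.093]]); print("exp",e.round(0).tolist())
u0,v0=np.floor(e.min(0)).astype(int)-25; u1,v1=np.ceil(e.max(0)).astype(int)+25
w=v[max(v0,0):v1,max(u0,0):u1]; n,l,st,ce=cv2.connectedComponentsWithStats((w<35).astype(np.uint8))
for i in range(1,n):
    if st[i,4]>80: print(st[i].tolist(),ce[i]+[max(u0,0),max(v0,0)])
# plate from top/side: sanity of bystanders
ci=camera_info("top"); t=snapshot("top"); np.save("t16.npy",t)
for r in rects(t,ci,.015,amin=250):
    if 90<r[4]<250: print("top",r)
y=cv2.cvtColor(t,cv2.COLOR_RGB2HSV); m=((y[...,0]>18)&(y[...,0]<35)&(y[...,1]>130)&(y[...,2]>100)).astype(np.uint8)
n,l,st,ce=cv2.connectedComponentsWithStats(m)
for i in range(1,n):
    if st[i,4]>5: print("yellow",st[i,4],(ray(ci,ce[i],.07)[0]*1000).round(0))
E
```

```text
[0.48890044 0.17253106 0.27827838] fx -0.3 fy -1.1 fz 0.1
[-1.51614371 -2.52315591 -0.41467532]
exp [[261.0, 201.0], [261.0, 246.0]]
top (1453.5, array([313., 351.]), 96.6, 68.3, 183.5, 113.1, -89.5)
top (5752.0, array([ 62., 335.]), 132.7, 718.2, 220.5, 209.1, 11.7)
top (791.0, array([159., 226.]), 419.5, 482.1, 103.9, 53.8, 32.2)
top (786.5, array([185., 211.]), 460.1, 418.9, 104.8, 54.3, 32.5)
top (4863.5, array([ 33., 212.]), 461.5, 806.3, 243.1, 179.6, 5.3)
top (301.5, array([186., 140.]), 653.9, 420.0, 142.4, 33.2, -47.5)
top (2231.0, array([138., 126.]), 682.9, 549.0, 177.6, 107.9, -48.0)
top (505.0, array([252.,  88.]), 792.0, 243.2, 106.2, 67.7, 39.7)
top (2174.5, array([193.,  79.]), 822.8, 410.9, 208.7, 134.4, 53.1)
yellow 22 [851. 644.  70.]
yellow 21 [679. 282.  70.]
yellow 59 [330. 594.  70.]
```

```bash
python3 - <<'E'
from fx import *
ci=camera_info("wrist"); im=np.load("w16.npy"); g=cv2.GaussianBlur(cv2.cvtColor(im,cv2.COLOR_RGB2GRAY),(3,3),0)
def prof(P,z):
    uv=proj(ci,np.c_[np.array(P)/1000,np.full(len(P),z)]).astype(np.float32); return cv2.remap(g,uv[:,:1],uv[:,1:],cv2.INTER_LINEAR)[:,0].astype(int)
xs=np.arange(-100,-40,2)
for y in(-55,-30): print(y,dict(zip(xs.tolist(),prof([fix(x,y) for x in xs],.093).tolist())))
ys=np.arange(-80,10,3); print(dict(zip(ys.tolist(),prof([fix(-72,y) for y in ys],.093).tolist())))
# plate/cassette -y edge and -x edge profile at plate top z=.067
ys=np.arange(-50,-8,2)
for x in(-35,-10,30): print("x",x,dict(zip(ys.tolist(),prof([fix(x,y) for y in ys],.067).tolist())))
# side view: foot/arm bar: project model points of the level arm, compare brightness
s=camera_info("side"); t=snapshot("side"); gs=cv2.cvtColor(t,cv2.COLOR_RGB2GRAY)
for a in(0,.1):
    P=[[*fix(3.2+95-r*np.cos(a),0)/1000,.093+r/1000*np.sin(a)] for r in(60,170)]+[[*fix(3.2+95-170*np.cos(a),-60)/1000,.093+.17*np.sin(a)]]
    print(a,proj(s,P).round(1).tolist())
u,v=proj(s,P)[2].astype(int); print((u,v)); print(gs[v-8:v+14,u-6:u+10:2])
E
```

```text
-55 {-100: 59, -98: 60, -96: 61, -94: 61, -92: 62, -90: 62, -88: 62, -86: 62, -84: 65, -82: 63, -80: 43, -78: 42, -76: 47, -74: 51, -72: 52, -70: 47, -68: 43, -66: 57, -64: 150, -62: 172, -60: 172, -58: 188, -56: 237, -54: 230, -52: 178, -50: 163, -48: 163, -46: 164, -44: 165, -42: 166}
-30 {-100: 73, -98: 74, -96: 72, -94: 73, -92: 76, -90: 74, -88: 69, -86: 68, -84: 69, -82: 65, -80: 46, -78: 43, -76: 48, -74: 52, -72: 53, -70: 50, -68: 46, -66: 68, -64: 205, -62: 239, -60: 240, -58: 240, -56: 239, -54: 221, -52: 147, -50: 193, -48: 238, -46: 239, -44: 239, -42: 239}
{-80: 69, -77: 73, -74: 68, -71: 81, -68: 103, -65: 77, -62: 49, -59: 50, -56: 52, -53: 51, -50: 51, -47: 52, -44: 52, -41: 51, -38: 52, -35: 52, -32: 53, -29: 53, -26: 52, -23: 51, -20: 52, -17: 52, -14: 51, -11: 51, -8: 54, -5: 93, -2: 214, 1: 230, 4: 229, 7: 230}
x -35 {-50: 190, -48: 156, -46: 156, -44: 168, -42: 162, -40: 164, -38: 157, -36: 149, -34: 166, -32: 148, -30: 107, -28: 111, -26: 185, -24: 232, -22: 238, -20: 240, -18: 239, -16: 240, -14: 240, -12: 239, -10: 216}
x -10 {-50: 181, -48: 157, -46: 150, -44
[... 598 characters left out ...]
 [ 87  85  85  87  84  84  84  82]
 [ 89  86  85  85  84  84  85  85]
 [ 88  84  84  84  84  83  85  88]
 [ 78  82  84  84  86  87  91  94]
 [ 67  80  83  86  89  91  96  99]
 [ 67  82  82  86  90  91  93  95]
 [ 76  82  83  85  87  88  83  80]
 [ 82  83  83  83  83  79  70  66]
 [ 84  83  84  78  74  69  63  62]
 [ 86  80  77  68  64  64  61  59]
 [ 89  74  68  65  62  60  58  55]
 [ 89  87  72  62  60  56  54  51]
 [ 88 124  93  59  56  53  52  52]
 [ 87 132 100  55  53  52  53  71]
 [ 85 116  88  53  52  59  69  88]
 [ 83 100  75  55  61  74  85  91]
 [ 82  83  66  70  75  81  87  87]
 [ 81  81  73  81  81  81  83  82]
 [ 82  82  80  80  79  81  80  80]
 [ 82  81  80  79  80  80  80  78]]
```

The handle is seen at the a≈0 position in both views. The plate edge lies parallel at about 1.5 mm off, and the bottle and tray are undisturbed.

```bash
python3 -c "
from workcell import *
print(hand_in())"
```

```text
the job is handed in; nothing more can be done
None
```

The job is handed in, with no verdict returned: both cured cassettes lie in the tray, the three fresh ones found are piled in the nest with the plate on top within about 2 mm, and the arm is down with its foot on the plate.

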